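Stack coated boards with separator sheets and stake them in the carrier

TASK

Build up the stack on the carrier: on the board already there lay a separator sheet, then a board, then the other separator sheet, then the other board, each flat and lined up squarely with the bottom board. Then stake the stack: put every pin that is in the rack through an eye of the carrier, foot down and fully home on its collar, with at least one pin on each long side of the stack. Do not knock over the glue bottle or the varnish tin.

Things in the scene. Friction and masses are not known exactly. Their poses are not given: they have to be found in the camera images.
- carrier: fixed transport carrier: brown wooden base 210 (x) x 160 (y) x 18 mm with four steel eye brackets (upright channels 34 mm long, 52 mm high), two along each long side; the stack stands in the middle between them (8 mm gap on either side of a board). Origin: centre of the underside, on the table; x along its length, z up. Its position and turn vary.
- carrier_mid (a point): centre of the top face of the carrier's base, 18 mm above the table; the stack stands centred here, long axis along the carrier's x
- eye0 (a point): centre of the hole in a carrier eye bracket, at the top face of its steel flange (52 mm above the table). Hole 17 mm across, straight through the 10 mm thick flange (34 x 34 mm); 24 mm of free space under the flange. Eye at carrier (x, y) = (+60, +58) mm
- eye1 (a point): centre of the hole in a carrier eye bracket, at the top face of its steel flange (52 mm above the table). Hole 17 mm across, straight through the 10 mm thick flange (34 x 34 mm); 24 mm of free space under the flange. Eye at carrier (x, y) = (+60, -58) mm
- eye2 (a point): centre of the hole in a carrier eye bracket, at the top face of its steel flange (52 mm above the table). Hole 17 mm across, straight through the 10 mm thick flange (34 x 34 mm); 24 mm of free space under the flange. Eye at carrier (x, y) = (-60, +58) mm
- eye3 (a point): centre of the hole in a carrier eye bracket, at the top face of its steel flange (52 mm above the table). Hole 17 mm across, straight through the 10 mm thick flange (34 x 34 mm); 24 mm of free space under the flange. Eye at carrier (x, y) = (-60, -58) mm
- bottom_board: coated wooden board 180 (x) x 66 (y) x 16 (z) mm, 140 g, light with a white top face, already lying centred on the carrier and lengthwise along it. Origin: centre of the underside.
- board1: loose coated wooden board 180 (x) x 66 (y) x 16 (z) mm, about 140 g, light with a white top face, lying flat on the table white side up at the start, to one side of the carrier; the same as the other one, either may be used first. Origin: centre of the underside, z up.
- sheet1: loose stiff separator sheet of dark brown hardboard 170 (x) x 60 (y) x 6 (z) mm, about 50 g, lying flat on the table at the start, to one side of the carrier; the same as the other one, either may be used first. Origin: centre of the underside, z up.
- board2: loose coated wooden board 180 (x) x 66 (y) x 16 (z) mm, about 140 g, light with a white top face, lying flat on the table white side up at the start, to one side of the carrier; the same as the other one, either may be used first. Origin: centre of the underside, z up.
- sheet2: loose stiff separator sheet of dark brown hardboard 170 (x) x 60 (y) x 6 (z) mm, about 50 g, lying flat on the table at the start, to one side of the carrier; the same as the other one, either may be used first. Origin: centre of the underside, z up.
- rack: fixed wooden pin rack 46 (x) x 200 (y) x 40 (z) mm beyond the carrier, with four holes in a row along its y, 48 mm apart. Origin: centre of the underside.
- pin1: loose steel stake pin 106 mm tall, 160 g, upright in the rack at the start: foot 14 mm across, 30 mm long, chamfered end; collar 26 mm across, 6 mm thick; round grip 18 mm across, 70 mm tall. Origin: centre of the foot end; z up the pin. Home in an eye the collar lies flat on the flange (origin 22 mm above the table). Two to four pins are present, None for an absent one.
- pin2: loose steel stake pin 106 mm tall, 160 g, upright in the rack at the start: foot 14 mm across, 30 mm long, chamfered end; collar 26 mm across, 6 mm thick; round grip 18 mm across, 70 mm tall. Origin: centre of the foot end; z up the pin. Home in an eye the collar lies flat on the flange (origin 22 mm above the table). Two to four pins are present, None for an absent one.
- pin3: loose steel stake pin 106 mm tall, 160 g, upright in the rack at the start: foot 14 mm across, 30 mm long, chamfered end; collar 26 mm across, 6 mm thick; round grip 18 mm across, 70 mm tall. Origin: centre of the foot end; z up the pin. Home in an eye the collar lies flat on the flange (origin 22 mm above the table). Two to four pins are present, None for an absent one.
- pin4: loose steel stake pin 106 mm tall, 160 g, upright in the rack at the start: foot 14 mm across, 30 mm long, chamfered end; collar 26 mm across, 6 mm thick; round grip 18 mm across, 70 mm tall. Origin: centre of the foot end; z up the pin. Home in an eye the collar lies flat on the flange (origin 22 mm above the table). Two to four pins are present, None for an absent one.
- glue_bottle: bystander: glue bottle 56 mm across, 140 mm tall, beyond and left of the rack; leave standing. Origin: centre of the underside.
- varnish_tin: bystander: tin 72 mm across, 90 mm tall, beyond and right of the rack; leave standing. Origin: centre of the underside.

How it is judged:
On the way, in this order (a step that is already met when the one before it is completed fails the run):
1. a separator sheet lies on the bottom board (((z of sheet1 in the frame of carrier between 0.0315 and 0.0365 m and horizontal distance between sheet1 and carrier_mid below 0.012 m and angle between the x axis of sheet1 and the x axis of carrier, either way round below 0.13 rad and angle between sheet1's own z axis and vertical below 0.06 rad and linear speed of sheet1 below 0.05 m/s) or (z of sheet2 in the frame of carrier between 0.0315 and 0.0365 m and horizontal distance between sheet2 and carrier_mid below 0.012 m and angle between the x axis of sheet2 and the x axis of carrier, either way round below 0.13 rad and angle between sheet2's own z axis and vertical below 0.06 rad and linear speed of sheet2 below 0.05 m/s))), for 0.3 s.
2. a board lies on that sheet (((z of sheet1 in the frame of carrier between 0.0315 and 0.0365 m and horizontal distance between sheet1 and carrier_mid below 0.012 m and angle between the x axis of sheet1 and the x axis of carrier, either way round below 0.13 rad and angle between sheet1's own z axis and vertical below 0.06 rad and linear speed of sheet1 below 0.05 m/s) or (z of sheet2 in the frame of carrier between 0.0315 and 0.0365 m and horizontal distance between sheet2 and carrier_mid below 0.012 m and angle between the x axis of sheet2 and the x axis of carrier, either way round below 0.13 rad and angle between sheet2's own z axis and vertical below 0.06 rad and linear speed of sheet2 below 0.05 m/s)) and ((z of board1 in the frame of carrier between 0.0375 and 0.0425 m and horizontal distance between board1 and carrier_mid below 0.012 m and angle between the x axis of board1 and the x axis of carrier, either way round below 0.13 rad and angle between board1's own z axis and vertical below 0.06 rad and linear speed of board1 below 0.05 m/s) or (z of board2 in the frame of carrier between 0.0375 and 0.0425 m and horizontal distance between board2 and carrier_mid below 0.012 m and angle between the x axis of board2 and the x axis of carrier, either way round below 0.13 rad and angle between board2's own z axis and vertical below 0.06 rad and linear speed of board2 below 0.05 m/s))), for 0.3 s.
3. the other sheet lies on that board (((z of board1 in the frame of carrier between 0.0375 and 0.0425 m and horizontal distance between board1 and carrier_mid below 0.012 m and angle between the x axis of board1 and the x axis of carrier, either way round below 0.13 rad and angle between board1's own z axis and vertical below 0.06 rad and linear speed of board1 below 0.05 m/s) or (z of board2 in the frame of carrier between 0.0375 and 0.0425 m and horizontal distance between board2 and carrier_mid below 0.012 m and angle between the x axis of board2 and the x axis of carrier, either way round below 0.13 rad and angle between board2's own z axis and vertical below 0.06 rad and linear speed of board2 below 0.05 m/s)) and ((z of sheet1 in the frame of carrier between 0.0535 and 0.0585 m and horizontal distance between sheet1 and carrier_mid below 0.012 m and angle between the x axis of sheet1 and the x axis of carrier, either way round below 0.13 rad and angle between sheet1's own z axis and vertical below 0.06 rad and linear speed of sheet1 below 0.05 m/s) or (z of sheet2 in the frame of carrier between 0.0535 and 0.0585 m and horizontal distance between sheet2 and carrier_mid below 0.012 m and angle between the x axis of sheet2 and the x axis of carrier, either way round below 0.13 rad and angle between sheet2's own z axis and vertical below 0.06 rad and linear speed of sheet2 below 0.05 m/s))), for 0.3 s.
4. the other board lies on top (((z of sheet1 in the frame of carrier between 0.0535 and 0.0585 m and horizontal distance between sheet1 and carrier_mid below 0.012 m and angle between the x axis of sheet1 and the x axis of carrier, either way round below 0.13 rad and angle between sheet1's own z axis and vertical below 0.06 rad and linear speed of sheet1 below 0.05 m/s) or (z of sheet2 in the frame of carrier between 0.0535 and 0.0585 m and horizontal distance between sheet2 and carrier_mid below 0.012 m and angle between the x axis of sheet2 and the x axis of carrier, either way round below 0.13 rad and angle between sheet2's own z axis and vertical below 0.06 rad and linear speed of sheet2 below 0.05 m/s)) and ((z of board1 in the frame of carrier between 0.0595 and 0.0645 m and horizontal distance between board1 and carrier_mid below 0.012 m and angle between the x axis of board1 and the x axis of carrier, either way round below 0.13 rad and angle between board1's own z axis and vertical below 0.06 rad and linear speed of board1 below 0.05 m/s) or (z of board2 in the frame of carrier between 0.0595 and 0.0645 m and horizontal distance between board2 and carrier_mid below 0.012 m and angle between the x axis of board2 and the x axis of carrier, either way round below 0.13 rad and angle between board2's own z axis and vertical below 0.06 rad and linear speed of board2 below 0.05 m/s))), for 0.3 s.
At the end, for the whole second after the job is handed in: Bottom board, sheet, board, sheet, board: each within 12 mm of the carrier centre, 0.13 rad of its axis, flat, height within 2.5 mm. Every pin present in an eye: within 5 mm of its axis, collar within 3.5 mm of the flange, tilt under 0.12 rad; at least one pin on each long side (all of step 2 and all of step 4 and horizontal distance between bottom_board and carrier_mid below 0.012 m and angle between the x axis of bottom_board and the x axis of carrier, either way round below 0.13 rad and ((horizontal distance between pin1 and eye0 below 0.005 m and z of pin1 in the frame of carrier between 0.018 and 0.0255 m and angle between pin1's own z axis and vertical below 0.12 rad) or (horizontal distance between pin1 and eye1 below 0.005 m and z of pin1 in the frame of carrier between 0.018 and 0.0255 m and angle between pin1's own z axis and vertical below 0.12 rad) or (horizontal distance between pin1 and eye2 below 0.005 m and z of pin1 in the frame of carrier between 0.018 and 0.0255 m and angle between pin1's own z axis and vertical below 0.12 rad) or (horizontal distance between pin1 and eye3 below 0.005 m and z of pin1 in the frame of carrier between 0.018 and 0.0255 m and angle between pin1's own z axis and vertical below 0.12 rad)) and ((horizontal distance between pin2 and eye0 below 0.005 m and z of pin2 in the frame of carrier between 0.018 and 0.0255 m and angle between pin2's own z axis and vertical below 0.12 rad) or (horizontal distance between pin2 and eye1 below 0.005 m and z of pin2 in the frame of carrier between 0.018 and 0.0255 m and angle between pin2's own z axis and vertical below 0.12 rad) or (horizontal distance between pin2 and eye2 below 0.005 m and z of pin2 in the frame of carrier between 0.018 and 0.0255 m and angle between pin2's own z axis and vertical below 0.12 rad) or (horizontal distance between pin2 and eye3 below 0.005 m and z of pin2 in the frame of carrier between 0.018 and 0.0255 m and angle between pin2's own z axis and vertical below 0.12 rad)) and ((horizontal distance between pin3 and eye0 below 0.005 m and z of pin3 in the frame of carrier between 0.018 and 0.0255 m and angle between pin3's own z axis and vertical below 0.12 rad) or (horizontal distance between pin3 and eye1 below 0.005 m and z of pin3 in the frame of carrier between 0.018 and 0.0255 m and angle between pin3's own z axis and vertical below 0.12 rad) or (horizontal distance between pin3 and eye2 below 0.005 m and z of pin3 in the frame of carrier between 0.018 and 0.0255 m and angle between pin3's own z axis and vertical below 0.12 rad) or (horizontal distance between pin3 and eye3 below 0.005 m and z of pin3 in the frame of carrier between 0.018 and 0.0255 m and angle between pin3's own z axis and vertical below 0.12 rad)) and ((horizontal distance between pin4 and eye0 below 0.005 m and z of pin4 in the frame of carrier between 0.018 and 0.0255 m and angle between pin4's own z axis and vertical below 0.12 rad) or (horizontal distance between pin4 and eye1 below 0.005 m and z of pin4 in the frame of carrier between 0.018 and 0.0255 m and angle between pin4's own z axis and vertical below 0.12 rad) or (horizontal distance between pin4 and eye2 below 0.005 m and z of pin4 in the frame of carrier between 0.018 and 0.0255 m and angle between pin4's own z axis and vertical below 0.12 rad) or (horizontal distance between pin4 and eye3 below 0.005 m and z of pin4 in the frame of carrier between 0.018 and 0.0255 m and angle between pin4's own z axis and vertical below 0.12 rad)) and (horizontal distance between any of pin1, pin2, pin3, pin4 and eye0 below 0.005 m or horizontal distance between any of pin1, pin2, pin3, pin4 and eye2 below 0.005 m) and (horizontal distance between any of pin1, pin2, pin3, pin4 and eye1 below 0.005 m or horizontal distance between any of pin1, pin2, pin3, pin4 and eye3 below 0.005 m)); the robot touches nothing.
It fails at once if the glue bottle is knocked over (angle between glue_bottle's own z axis and vertical above 0.6 rad).
It fails at once if the varnish tin is knocked over (angle between varnish_tin's own z axis and vertical above 0.6 rad).
Of pin1, pin2, pin3, pin4 only 2 to 4 are there at a start; the rules pass over those that are not, and their reading is None.
At some moment in a run one of board1, board2, sheet1, sheet2 may be knocked a few centimetres aside while the robot is not near it.
It also fails if it takes over 210 s, if anything falls off the work surface, if the arm or the gripper's body presses on something with over 40 N, if the wrist force passes 120 N, or if a joint passes its speed limit or range.

ROBOT

A 7-joint arm with a two-finger parallel gripper is mounted at the origin on the work surface. World frame = base frame: x ahead of the robot, y to its left, z up, the work surface at z = 0. Lengths are in m, angles in rad, forces in N, time in s.
With the tool pointing down it reaches from about 0.425 to 0.875 m from the base axis. Payload 4.7 kg.
Tool frame: the origin (TCP) lies at the very end of the fingers, on their centre line; the grasp point (between the pads) lies 19 mm behind it; x points along the fingers, y is the direction in which the jaws open and shut, and the axes are right-handed (so a half turn about x gives the same grasp; the last joint's range is limited). The gripper opens to 87 mm and grips with 3 to 60 N. Pads are 19 mm wide; open, the fingers measure 117 mm over their backs; the gripper's body (75 mm by 190 mm) begins 51 mm behind the grasp point.
Start: joints at [1.146, 0.321, -0.07, 1.45, 0.023, 1.371, -0.057], TCP at [0.276, -0.588, 0.223] pointing down, gripper open.
Joint ranges: [-2.86, 2.86], [-0.3, 2.09], [-1.38, 1.24], [0.06, 2.45], [-1.56, 4.7], [0.09, 2.05], [-2.69, 2.69]. Speed limits (rad/s): [2.57, 2.57, 3.14, 3.14, 3.14, 3.14, 3.14].

INTERFACE

Orientations are given as a rotation vector (axis times angle).
In Python, from bench import ctrl gives the robot as it stands.
- The arm moves only by the tool step_arm, never from a script. Its argument "increments" is one flat list of numbers, 6 for each row, row after row: the shift along the tool's x, y, z in cm, then the turn, a rotation vector about the tool's x, y, z in rad. In form: [tx, ty, tz, ax, ay, az, tx, ty, tz, ax, ay, az, ...]. A call has 1 to 12 rows; each row shifts and turns the commanded pose from where the row before left it, along the tool's axes as they then stand; what a row does not reach is not made up. A row lasts 1/8 s, in which the tool goes at most 62.5 mm and 10.7 degrees, less where a joint would pass 70% of its speed; a pose out of reach is approached as far as the arm can. A call with a gripper value outside its range is refused whole. "fingers" is the opening in per cent of the stroke, from 0 (shut) to 100 (fully open), set as the call begins (left out, the last holds). The fingers move at their own pace and stop on an object; "force" is the grip in N (left out, the last holds). Time passes only in rows, so rows that do not move let the fingers close. It gives the time, the measured TCP pose, the force and the opening at its end, in the units of the state.
- ctrl.get_state(): the state, without advancing time (a new reading comes with each control period).
- ctrl.get_image(name): name is "side" or "top" or "wrist"; returns the picture (400x640x3 uint8, red, green, blue); there is no depth.
- ctrl.camera_params(name): a dict with "vertical_fov" (degrees; the focal length in pixels is half the picture's height over the tangent of half this angle, whatever the lens; pixels are square), "cx", "cy" (the principal point, pixels), "R" (3x3) and "t" (3): a world point X has camera coordinates R X + t. Camera axes: x right, y down, z forward; pixel columns grow to the right and rows downward; lengths in m; the calibration is good to about 2 mm. A picture is of the moment at which its call begins: read the wrist's pose just before it. camera_params takes no time and is no camera call; for the wrist camera it gives the pose at the moment of the call.
- ctrl.close_job(): hands the job in, once; it reports no verdict.
Trained networks look in the newest picture that a camera, given by its name, has taken for a name from the list of things; names that differ only in an ending like _2 or _b are one class to them, and where a whole thing is asked for, a point or a joint stands for the part that bears it (a point fixed in the world has none). Each returns a list of dicts, best first, with "score" (0 to 1); they miss things now and then, are a little off and sometimes report something else, mostly with a low value. They report only what shows in the picture. A call takes as long as a camera call.
- ctrl.search_frame(camera, name): "xyz" ([x, y, z] in m, in the coordinates of the camera as it stood for that picture, good to about 4 mm: the middle of the surface that is visible of it).
- ctrl.silhouettes(camera, name): "pixels" (400x640 bool, what is visible of it).
- ctrl.spot_point(camera, name): "xyz" ([x, y, z] in m, in the coordinates of the camera as it stood for that picture, good to about 4 mm: a listed point, or the origin of a listed thing).
The state is a dict: "time": time; "joint_positions": joint angles; "qd": joint speeds; "joint_torque": joint torques, N m; "position": TCP position; "tool_rot": TCP orientation; "ft_force": force on the tool from outside, world axes, zero at the start; "torque": the same for the moment, N m; "grip_width": opening from 0.0 (shut) to 1.0 (fully open).
Only numpy, scipy, OpenCV 4.12 (cv2) and the standard library are available. Lean on these libraries where they do the work, as an engineer would, in place of code of your own. Each camera call takes 0.05 s, during which the arm holds its last target.

## Working session

There is one attempt and no reset: what is moved stays moved. The work goes in short steps, Python scripts to look and compute and a tool call to move; the robot and the scene stay as the last step left them, time stands still between calls to the robot, and variables do not carry over. Pictures are saved under pics/ and viewed, and the job is handed in when it is done.

Besides the shell and the picture viewer there is one more tool, called after ">>>" as name(argument=value, ...) on one line, values as JSON. step_arm: Moves the arm, as the interface text tells. Its arguments: {"type":"object","properties":{"increments":{"type":"array","items":{"type":"number"}},"fingers":{"type":"number"},"force":{"type":"number"}},"required":["increments"]}

```bash
ls -la; mkdir -p pics
python3 - <<'E'
from bench import ctrl
import cv2
s=ctrl.get_state()
for k in s: print(k,s[k])
for n in("side","top","wrist"):
    im=ctrl.get_image(n); cv2.imwrite(f"pics/{n}0.png",im[:,:,::-1])
    p=ctrl.camera_params(n); print(n,p)
E
```

```text
total 12
drwxr-xr-x  3 agent agent 4096 Dec  6 16:25 .
drwxr-xr-x 23 root  root  4096 Dec  6 16:25 ..
drwxr-xr-x  2 agent agent 4096 Dec  6 16:25 pics
time 0.0
joint_positions [ 1.1460815   0.32182294 -0.07008417  1.4517015   0.02262075  1.3707983
 -0.05693426]
qd [ 3.72196643e-04 -2.69228340e-04 -9.25904165e-05 -1.22809893e-03
  8.05426325e-04  1.07177365e-03  3.87849141e-04]
joint_torque [-8.51415225e-04 -4.91293252e+01 -4.04530624e-01 -3.12525594e+01
 -6.39201910e-02  4.37994674e-02  1.76368476e-04]
position [ 0.27586956 -0.58792746  0.22144826]
tool_rot [ 1.97865554  0.44324996 -1.97975   ]
ft_force [ 0.64854754  0.53474203 -0.06472515]
torque [0.00828304 0.00283419 0.00313862]
grip_width 1.0027805111825097
side {'vertical_fov': 57.661127659286635, 'cx': 320.3008095692992, 'cy': 197.81641260306498, 'R': array([[ 0.79837964, -0.60204915,  0.01125946],
       [-0.32524036, -0.44688811, -0.8333725 ],
       [ 0.50676292,  0.6616856 , -0.55259705]]), 't': array([-0.45615627,  0.25873839,  0.55186074])}
top {'vertical_fov': 42.51675192712242, 'cx': 319.59001808348546, 'cy': 203.04966165329003, 'R': array([[ 0.01495697, -0.99983459,  0.01034791],
       [-0.99108229, -0.01619492, -0.13226341],
       [ 0.13240912, -0.00827737, -0.99116059]]), 't': array([-0.01885686,  0.5817066 ,  1.42204811])}
wrist {'vertical_fov': 58.55051190203519, 'cx': 324.842157615265, 'cy': 200.09082393793415, 'R': array([[ 0.42585949, -0.9047878 , -0.00165162],
       [-0.87788934, -0.41363952,  0.24127298],
       [-0.21898403, -0.10129845, -0.97045588]]), 't': array([-0.64885446, -0.02998567,  0.38943234])}
```

View pics/top0.png

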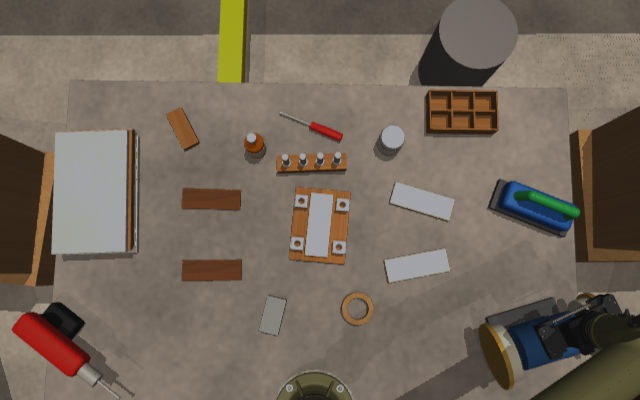

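View pics/side0.png

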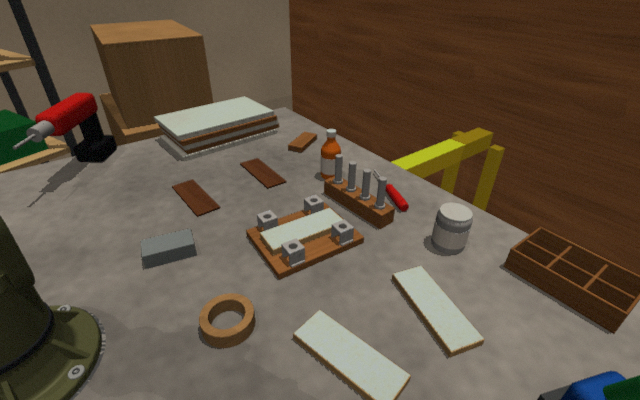

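View pics/wrist0.png

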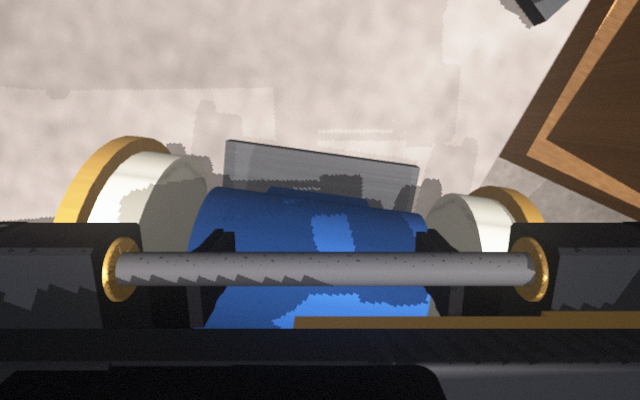

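```bash
cat > h.py <<'E'
import numpy as np, cv2
from bench import ctrl
from scipy.spatial.transform import Rotation as Rn
def K(p):
    f=200/np.tan(np.radians(p['vertical_fov'])/2); return f
def unproj(p,uv,z):
    uv=np.atleast_2d(uv).astype(float); f=K(p)
    d=np.c_[(uv[:,0]-p['cx'])/f,(uv[:,1]-p['cy'])/f,np.ones(len(uv))]
    R=np.array(p['R']);t=np.array(p['t']); o=-R.T@t; d=d@R
    return o+d*((z-o[2])/d[:,2])[:,None]
def proj(p,X):
    X=np.atleast_2d(X); c=X@np.array(p['R']).T+np.array(p['t']); f=K(p)
    return np.c_[f*c[:,0]/c[:,2]+p['cx'],f*c[:,1]/c[:,2]+p['cy']]
def towld(p,c): return np.array(p['R']).T@(np.array(c)-np.array(p['t']))
def rect(p,mask,z):
    m=mask.astype(np.uint8); n,l,st,_=cv2.connectedComponentsWithStats(m)
    i=1+np.argmax(st[1:,4]); m=(l==i).astype(np.uint8)
    m=cv2.morphologyEx(m,cv2.MORPH_OPEN,np.ones((3,3)))
    c,_=cv2.findContours(m,cv2.RETR_EXTERNAL,cv2.CHAIN_APPROX_NONE)
    c=max(c,key=cv2.contourArea)[:,0,:]
    w=unproj(p,c,z)[:,:2]
    (cx,cy),(a,b),an=cv2.minAreaRect((w*1000).astype(np.float32))
    if a<b: a,b=b,a; an+=90
    an=(an+90)%180-90
    return np.array([cx,cy])/1000,a,b,an
def look(cam,name):
    im=ctrl.get_image(cam); p=ctrl.camera_params(cam)
    cv2.imwrite(f'pics/{name}.png',im[:,:,::-1]); return im,p
def st():
    s=ctrl.get_state(); R=Rn.from_rotvec(s['tool_rot']).as_matrix()
    return s,np.array(s['position']),R
E
python3 - <<'E'
from h import *
im,p=look('top','t1')
for n,z in (('board1',.016),('sheet1',.006),('bottom_board',.034),('carrier',.018),('rack',.04)):
    for d in ctrl.silhouettes('top',n):
        print(n,round(d['score'],2),d['pixels'].sum(),[np.round(x,4) for x in rect(p,d['pixels'],z)])
for n in ('carrier','carrier_mid','eye0','eye1','eye2','eye3','pin1','glue_bottle','varnish_tin'):
    for d in ctrl.spot_point('top',n): print(n,round(d['score'],2),towld(p,d['xyz']).round(4))
s,P,R=st(); print(s['time'],P,R.round(3))
E
```

```text
board1 0.83 1461 [array([ 0.5955, -0.3047]), np.float64(181.7488), np.float64(70.377), np.float64(73.8681)]
board1 0.71 1476 [array([ 0.4105, -0.2881]), np.float64(181.604), np.float64(66.6717), np.float64(-78.0277)]
sheet1 0.92 1265 [array([0.3875, 0.2953]), np.float64(169.1997), np.float64(59.3255), np.float64(-89.1297)]
sheet1 0.79 1207 [array([0.5924, 0.3057]), np.float64(170.2473), np.float64(60.2904), np.float64(89.0034)]
bottom_board 0.63 1569 [array([ 0.5214, -0.0081]), np.float64(183.0428), np.float64(71.6962), np.float64(-5.2618)]
carrier 0.97 2490 [array([ 0.521 , -0.0101]), np.float64(209.4982), np.float64(159.8959), np.float64(-4.2934)]
rack 0.66 922 [array([0.6959, 0.0152]), np.float64(198.0512), np.float64(55.5679), np.float64(-89.0055)]
rack 0.26 440 [array([0.7462, 0.1795]), np.float64(77.921), np.float64(56.5446), np.float64(27.77)]
carrier 0.87 [ 0.5198 -0.0121  0.0026]
carrier_mid 0.9 [ 0.5211 -0.0087  0.0175]
eye0 0.97 [ 0.5735 -0.0711  0.054 ]
eye0 0.78 [ 0.4592 -0.0654  0.0499]
eye0 0.67 [0.5838 0.04   0.0513]
eye0 0.58 [0.4682 0.0529 0.0515]
eye0 0.21 [ 0.7015
[... 187 characters left out ...]
04 ]
eye2 0.97 [ 0.5735 -0.0711  0.054 ]
eye2 0.78 [ 0.4592 -0.0654  0.0499]
eye2 0.67 [0.5838 0.04   0.0513]
eye2 0.58 [0.4682 0.0529 0.0515]
eye2 0.21 [ 0.7015  0.0179 -0.004 ]
eye3 0.97 [ 0.5735 -0.0711  0.054 ]
eye3 0.78 [ 0.4592 -0.0654  0.0499]
eye3 0.67 [0.5838 0.04   0.0513]
eye3 0.58 [0.4682 0.0529 0.0515]
eye3 0.21 [ 0.7015  0.0179 -0.004 ]
pin1 0.56 [ 0.7024 -0.0553  0.0111]
pin1 0.54 [0.6963 0.0372 0.0075]
pin1 0.54 [0.6995 0.0882 0.0128]
pin1 0.48 [ 0.705  -0.0074  0.0083]
glue_bottle 0.74 [ 7.436e-01  1.762e-01 -2.000e-04]
varnish_tin 0.56 [ 0.7707 -0.2096  0.0047]
0.9 [ 0.27610529 -0.58846406  0.22258064] [[-0.     0.425 -0.905]
 [-0.    -0.905 -0.425]
 [-1.     0.     0.   ]]
```

```bash
cat >> h.py <<'E'
def plan(wps):
    """wps: list of (x,y,z,yawdeg or None). prints rows"""
    s,P,R=st(); yaw=np.arctan2(R[1,1],R[0,1])
    print('t',round(s['time'],2),'P',P.round(4),'yaw',np.degrees(yaw).round(2),'tilt',np.round(np.arccos(-R[2,0]),4),'q7',s['joint_positions'][6].round(2),'F',np.array(s['ft_force']).round(1),'w',round(s['grip_width']*87,1))
    for w in wps:
        T=np.array(w[:3]); dy=0 if w[3] is None else (np.radians(w[3])-yaw+np.pi)%(2*np.pi)-np.pi
        n=int(max(np.ceil(np.linalg.norm(T-P)/0.055),np.ceil(abs(dy)/0.16),1))
        rows=[]
        for i in range(n):
            d=(T-P)/n; a=yaw
            y=np.array([np.cos(a),np.sin(a),0]); x=np.array([0,0,-1.]); z=np.cross(x,y)
            rows.append([round(100*d@x,2),round(100*d@y,2),round(100*d@z,2),round(-dy/n,3),0,0]); yaw+=dy/n
        P=T
        for k in range(0,len(rows),12): print(n,'rows:',str(sum(rows[k:k+12],[])).replace('.0,',',').replace(' ',''))
E
python3 - <<'E'
from h import *
p=ctrl.camera_params('wrist'); s,P,R=st()
o=-p['R'].T@p['t']; print('cam in tool',R.T@(o-P)); print((p['R']@R).round(3))
plan([(0.48,-0.25,0.25,-30),(0.55,0.0,0.25,-10),(0.50,0.28,0.25,0)])
E
```

```text
cam in tool [-0.16240742 -0.00040401 -0.06564756]
[[ 0.     1.    -0.001]
 [-0.241  0.001  0.97 ]
 [ 0.97   0.     0.241]]
t 0.9 P [ 0.2761 -0.5885  0.2226] yaw -64.86 tilt 0.0001 q7 -0.06 F [-0.1  0.2 -0.9] w 87.4
8 rows: [np.float64(-0.34),np.float64(-2.75),np.float64(-4.1),np.float64(-0.076),0,0,np.float64(-0.34),np.float64(-2.43),np.float64(-4.3),np.float64(-0.076),0,0,np.float64(-0.34),np.float64(-2.09),np.float64(-4.47),np.float64(-0.076),0,0,np.float64(-0.34),np.float64(-1.75),np.float64(-4.62),np.float64(-0.076),0,0,np.float64(-0.34),np.float64(-1.39),np.float64(-4.74),np.float64(-0.076),0,0,np.float64(-0.34),np.float64(-1.03),np.float64(-4.83),np.float64(-0.076),0,0,np.float64(-0.34),np.float64(-0.66),np.float64(-4.9),np.float64(-0.076),0,0,np.float64(-0.34),np.float64(-0.28),np.float64(-4.93),np.float64(-0.076),0,0]
5 rows: [np.float64(0.0),np.float64(-1.29),np.float64(-5.03),np.float64(-0.07),0,0,np.float64(0.0),np.float64(-0.93),np.float64(-5.11),np.float64(-0.07),0,0,np.float64(0.0),np.float64(-0.57),np.float64(-5.16),np.float64(-0.07),0,0,np.float64(0.0),np.float64(-0.21),np.float64(-5.19),np.float64(-0.07),0,0,np.float64(0.0),np.float64(0.15),np.float64(-5.19),np.float64(-0.07),0,0]
6 rows: [np.float64(0.0),np.float64(-1.63),np.float64(-4.45),np.float64(-0.029),0,0,np.float64(0.0),np.float64(-1.5),np.float64(-4.5),np.float64(-0.029),0,0,np.float64(0.0),np.float64(-1.37),np.float64(-4.54),np.float64(-0.029),0,0,np.float64(0.0),np.float64(-1.24),np.float64(-4.58),np.float64(-0.029),0,0,np.float64(0.0),np.float64(-1.1),np.float64(-4.61),np.float64(-0.029),0,0,np.float64(0.0),np.float64(-0.97),np.float64(-4.64),np.float64(-0.029),0,0]
```

```bash
cat >> h.py <<'E'
def plan(wps,mx=0.058):
    s,P,R=st(); yaw=np.arctan2(R[1,1],R[0,1])
    print('t',round(s['time'],2),'P',P.round(4),'yaw',np.degrees(yaw).round(2),'tilt',np.round(np.arccos(min(1,-R[2,0])),4),'q7',s['joint_positions'][6].round(2),'F',np.array(s['ft_force']).round(1),'w',round(s['grip_width']*87,1))
    for w in wps:
        T=np.array(w[:3]); dy=0 if w[3] is None else (np.radians(w[3])-yaw+np.pi)%(2*np.pi)-np.pi
        if abs(dy)>1e-3:
            m=int(np.ceil(abs(dy)/0.18)); print('  %d turn rows of ax=%.4f'%(m,-dy/m)); yaw+=dy
        n=int(max(np.ceil(np.linalg.norm(T-P)/mx),1)); d=(T-P)/n
        y=np.array([np.cos(yaw),np.sin(yaw),0]); x=np.array([0,0,-1.]); z=np.cross(x,y)
        print('  %d rows of [%.2f, %.2f, %.2f]'%(n,100*d@x,100*d@y,100*d@z)); P=T
E
python3 - <<'E'
from h import *
plan([(0.48,-0.25,0.25,None),(0.54,0.1,0.25,0),(0.57,0.23,0.25,0)])
E
```

```text
t 0.9 P [ 0.2761 -0.5885  0.2226] yaw -64.86 tilt 0.0001 q7 -0.06 F [-0.1  0.2 -0.9] w 87.4
  7 rows of [-0.39, -3.14, -4.69]
  7 turn rows of ax=-0.1617
  7 rows of [0.00, 0.86, -5.00]
  3 rows of [0.00, 1.00, -4.33]
```

>>> step_arm(increments=[-0.4,-3.1,-4.7,0,0,0,-0.4,-3.1,-4.7,0,0,0,-0.4,-3.1,-4.7,0,0,0,-0.4,-3.1,-4.7,0,0,0,-0.4,-3.1,-4.7,0,0,0,-0.4,-3.1,-4.7,0,0,0,-0.4,-3.1,-4.7,0,0,0,0,0,0,-0.1617,0,0,0,0,0,-0.1617,0,0,0,0,0,-0.1617,0,0,0,0,0,-0.1617,0,0,0,0,0,-0.1617,0,0])

```text
time: 2.4
position: [0.4817, -0.2522, 0.2507]
tool_rot: [1.439, 1.041, -1.44]
ft_force: [-0.2, 0.2, -0.7]
grip_width: 0.997
```

>>> step_arm(increments=[0,0,0,-0.1617,0,0,0,0,0,-0.1617,0,0,0,0.9,-5,0,0,0,0,0.9,-5,0,0,0,0,0.9,-5,0,0,0,0,0.9,-5,0,0,0,0,0.9,-5,0,0,0,0,0.9,-5,0,0,0,0,0.9,-5,0,0,0,0,1,-4.3,0,0,0,0,1,-4.3,0,0,0,0,1,-4.3,0,0,0])

```text
time: 3.9
position: [0.5752, 0.2279, 0.2507]
tool_rot: [1.21, 1.208, -1.209]
ft_force: [0.0, -0.3, -0.3]
grip_width: 1.003
```

Run:
```python
from h import *
plan([(0.57,0.23,0.25,0)])
im,p=look('wrist','w1')
for d in ctrl.silhouettes('wrist','sheet1'):
    print(round(d['score'],2),d['pixels'].sum(),rect(p,d['pixels'],.006))
im,p=look('top','t2')
for n,z in (('board1',.016),('sheet1',.006)):
    for d in ctrl.silhouettes('top',n):
        print(n,round(d['score'],2),d['pixels'].sum(),[np.round(x,4) for x in rect(p,d['pixels'],z)])
```

```text
t 3.9 P [0.5752 0.2279 0.2507] yaw -0.04 tilt 0.0006 q7 -0.58 F [ 0.  -0.3 -0.3] w 87.3
  1 rows of [0.07, -0.52, -0.21]
0.84 8698 (array([0.38672253, 0.30660587]), 170.14483642578125, 61.53946304321289, -87.7489972114563)
0.58 8826 (array([0.5908183 , 0.31866022]), 170.55133056640625, 60.49409103393555, 89.74285888671875)
board1 0.91 1479 [array([ 0.4093, -0.2893]), np.float64(183.2532), np.float64(67.9201), np.float64(-78.3537)]
board1 0.9 1454 [array([ 0.5938, -0.3045]), np.float64(181.0764), np.float64(69.2504), np.float64(73.9553)]
sheet1 0.63 84 [array([0.603 , 0.2332]), np.float64(35.6943), np.float64(23.2435), np.float64(2.0284)]
sheet1 0.58 788 [array([0.387 , 0.3222]), np.float64(115.2431), np.float64(59.3255), np.float64(-89.1297)]
```

View pics/w1.png

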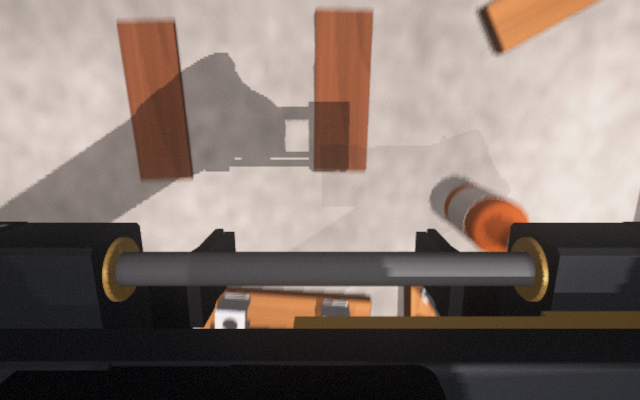

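```bash
sed -i "s/im=ctrl.get_image(cam); p=ctrl.camera_params(cam)/p=ctrl.camera_params(cam); im=ctrl.get_image(cam)/" h.py
python3 - <<'E'
from h import *
im,p=look('wrist','w2')
for d in ctrl.silhouettes('wrist','sheet1'):
    print(round(d['score'],2),d['pixels'].sum(),rect(p,d['pixels'],.006))
plan([(0.591,0.306,0.06,0)])
im,p=look('side','s2')
for n,z in (('board1',.016),('sheet1',.006),('carrier',.018)):
    for d in ctrl.silhouettes('side',n):
        print(n,round(d['score'],2),d['pixels'].sum(),[np.round(x,4) for x in rect(p,d['pixels'],z)])
E
```

```text
0.89 8850 (array([0.59240936, 0.3088891 ]), 169.72389221191406, 59.908905029296875, 88.9857406616211)
0.74 705 (array([0.69196173, 0.06003192]), 45.20858383178711, 36.9682502746582, -86.93224143981934)
0.57 8886 (array([0.38856189, 0.29860776]), 169.8428192138672, 61.597286224365234, -88.3549313545227)
t 4.25 P [0.5752 0.2249 0.2505] yaw -0.14 tilt 0.0013 q7 -0.58 F [ 0.4 -1.  -0.1] w 86.9
  1 turn rows of ax=-0.0025
  4 rows of [4.76, 0.39, -2.03]
board1 0.64 4913 [array([ 0.4076, -0.2871]), np.float64(183.1903), np.float64(73.2945), np.float64(-78.5739)]
board1 0.59 3563 [array([ 0.591, -0.304]), np.float64(186.6979), np.float64(75.0532), np.float64(74.2483)]
sheet1 0.89 636 [array([0.5916, 0.3078]), np.float64(176.2644), np.float64(62.3029), np.float64(88.7831)]
sheet1 0.79 952 [array([0.3879, 0.298 ]), np.float64(180.937), np.float64(65.0871), np.float64(-88.1748)]
```

View pics/w2.png

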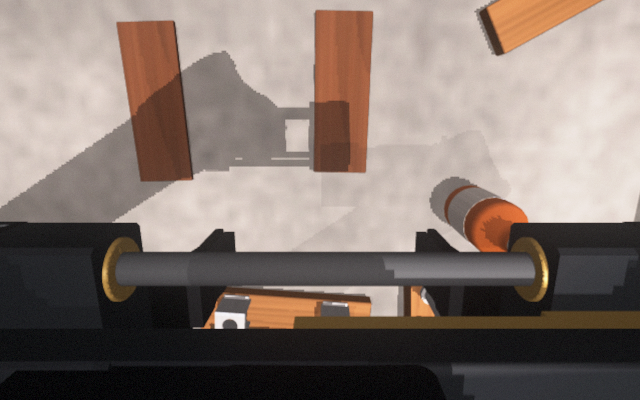

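Run:
```python
from h import *
plan([(0.592,0.3075,0.05,-1)])
```

```text
t 4.45 P [0.5751 0.2255 0.2507] yaw -0.11 tilt 0.0008 q7 -0.58 F [ 0.1 -0.9 -0.6] w 87.0
  1 turn rows of ax=0.0155
  4 rows of [5.02, 0.39, -2.06]
```

>>> step_arm(increments=[0,0,0,0.0155,0,0,5,0.4,-2.06,0,0,0,5,0.4,-2.06,0,0,0,5,0.4,-2.06,0,0,0,5,0.4,-2.06,0,0,0,0,0,0,0,0,0,2,0,0,0,0,0,1.5,0,0,0,0,0,0.8,0,0,0,0,0,0,0,0,0,0,0,0,0,0,0,0,0], fingers=100, force=20)

```text
time: 5.82
position: [0.5926, 0.3091, 0.0083]
tool_rot: [1.222, 1.201, -1.22]
ft_force: [-0.3, 0.1, 0.6]
grip_width: 1.001
```

Run:
```python
from h import *
plan([(0.592,0.3075,0.002,-1)])
im,p=look('wrist','w3')
im,p=look('side','s3')
```

```text
t 5.83 P [0.5926 0.3091 0.0083] yaw -0.9 tilt 0.0012 q7 -0.83 F [-0.3  0.1  0.6] w 87.1
  1 turn rows of ax=0.0017
  1 rows of [0.63, -0.05, 0.16]
```

View pics/w3.png

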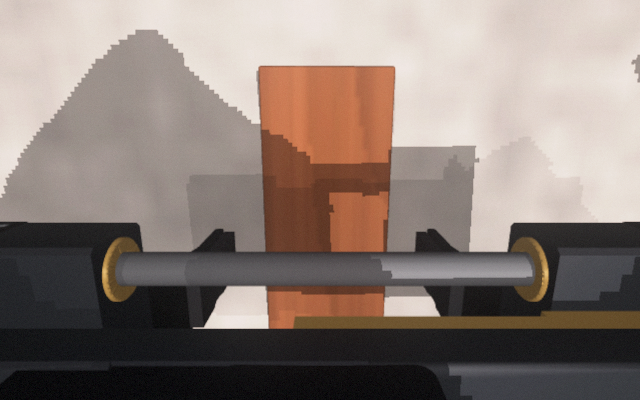

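>>> step_arm(increments=[0.6,-0.05,0.15,0,0,0,0,0,0,0,0,0,0,0,0,0,0,0])

```text
time: 6.3
position: [0.5915, 0.3074, 0.0014]
tool_rot: [1.221, 1.202, -1.221]
ft_force: [-0.0, 0.8, 1.4]
grip_width: 1.002
```

>>> step_arm(increments=[0,0,0,0,0,0,0,0,0,0,0,0,0,0,0,0,0,0,0,0,0,0,0,0,0,0,0,0,0,0,0,0,0,0,0,0], fingers=50, force=20)

```text
time: 7.05
position: [0.5916, 0.3074, 0.0016]
tool_rot: [1.221, 1.202, -1.221]
ft_force: [0.5, 0.3, -0.1]
grip_width: 0.685
```

Run:
```python
from h import *
plan([(0.592,0.3075,0.2,-1)])
```

```text
t 7.05 P [0.5916 0.3074 0.0016] yaw -0.89 tilt 0.0002 q7 -0.83 F [ 0.5  0.3 -0.1] w 59.6
  1 turn rows of ax=0.0019
  4 rows of [-4.96, 0.01, -0.00]
```

Run:
```python
from h import *
plan([(0.592,0.3075,0.15,None),(0.5212,-0.0105,0.15,85.5)])
im,p=look('top','t3')
for n,z in (('carrier',.018),):
    for d in ctrl.silhouettes('top',n):
        print(n,round(d['score'],2),d['pixels'].sum(),[np.round(x,4) for x in rect(p,d['pixels'],z)])
im,p=look('side','s3')
for d in ctrl.spot_point('side','carrier_mid'): print(towld(p,d['xyz']))
for d in ctrl.spot_point('side','eye0'): print(towld(p,d['xyz']))
```

```text
t 7.05 P [0.5916 0.3074 0.0016] yaw -0.89 tilt 0.0002 q7 -0.83 F [ 0.5  0.3 -0.1] w 59.6
  3 rows of [-4.95, 0.01, -0.00]
  9 turn rows of ax=-0.1675
  6 rows of [0.00, -5.38, -0.76]
carrier 0.59 2563 [array([ 0.5218, -0.0101]), np.float64(215.0644), np.float64(162.242), np.float64(-5.3456)]
[ 0.52369106 -0.00929002  0.01411676]
[ 0.45672089 -0.05867451  0.05281583]
[ 0.57493842 -0.06986256  0.05119674]
[0.58237441 0.04562345 0.05044341]
[0.69803945 0.08796017 0.00995885]
[ 0.45695781 -0.05750292  0.05425501]
```

>>> step_arm(increments=[-2,0,0,0,0,0,-5,0,0,0,0,0,-5,0,0,0,0,0,-3,0,0,0,0,0,0,0,0,-0.1675,0,0,0,0,0,-0.1675,0,0,0,0,0,-0.1675,0,0,0,0,0,-0.1675,0,0,0,0,0,-0.1675,0,0,0,0,0,-0.1675,0,0,0,0,0,-0.1675,0,0,0,0,0,-0.1675,0,0])

```text
time: 8.8
position: [0.5916, 0.3075, 0.153]
tool_rot: [0.189, 1.562, -0.189]
ft_force: [0.2, -0.4, -1.7]
grip_width: 0.684
```

>>> step_arm(increments=[0,0,0,-0.1675,0,0,0,-5.4,-0.76,0,0,0,0,-5.4,-0.76,0,0,0,0,-5.4,-0.76,0,0,0,0,-5.4,-0.76,0,0,0,0,-5.4,-0.76,0,0,0,0,-5.2,-0.76,0,0,0,0,0,0,0,0,0,0,0,0,0,0,0,0,0,0,0,0,0])

```text
time: 10.05
position: [0.521, -0.008, 0.1521]
tool_rot: [0.06, 1.569, -0.059]
ft_force: [-0.7, 0.4, -0.9]
grip_width: 0.689
```

Run:
```python
from h import *
im,p=look('wrist','w4')
plan([(0.5217,-0.0103,0.06,85.2)])
im,p=look('side','s4')
```

```text
t 10.1 P [ 0.521 -0.008  0.152] yaw 85.67 tilt 0.0007 q7 1.26 F [-0.2  0.6 -0.5] w 59.3
  1 turn rows of ax=0.0082
  2 rows of [4.60, -0.11, 0.05]
```

View pics/w4.png

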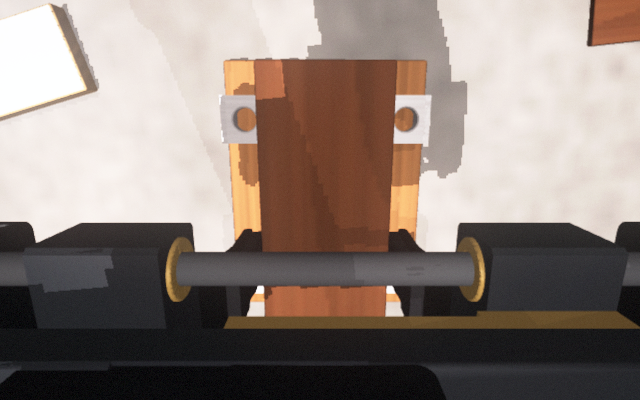

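View pics/s4.png

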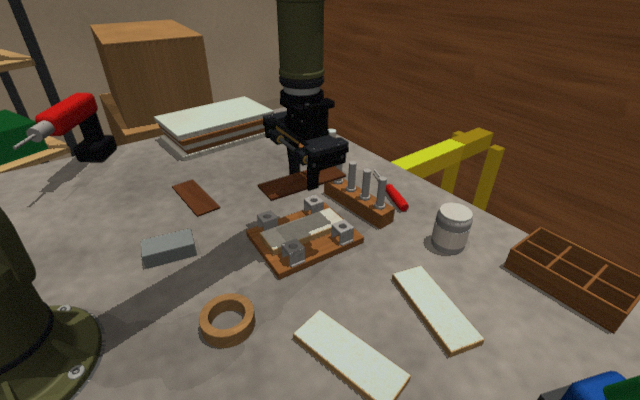

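Run:
```python
from h import *
im,p=look('wrist','w5')
for d in ctrl.spot_point('wrist','eye0'): print(d['score'],towld(p,d['xyz']))
w=unproj(p,[[244.5,119],[406,118.5]],.052); print(w, w.mean(0)); v=w[1]-w[0]; print(np.linalg.norm(v),np.degrees(np.arctan2(v[1],v[0])))
c=cv2.resize(im[70:170,200:460],None,fx=3,fy=3,interpolation=cv2.INTER_CUBIC); cv2.imwrite('pics/w5c.png',c[:,:,::-1])
plan([(0.5217,-0.0103,0.06,85.2)])
```

```text
0.78 [0.46773455 0.05507605 0.05074772]
0.7 [ 0.4581564  -0.06434199  0.05215128]
[[ 0.45659897 -0.06050074  0.052     ]
 [ 0.46487712  0.05493598  0.052     ]] [ 0.46073804 -0.00278238  0.052     ]
0.11573316628353997 85.89825168115108
t 10.25 P [ 0.5208 -0.0087  0.1516] yaw 85.61 tilt 0.0003 q7 1.26 F [-0.2  0.3 -0.3] w 59.5
  1 turn rows of ax=0.0072
  2 rows of [4.58, -0.08, 0.05]
```

View pics/w5c.png

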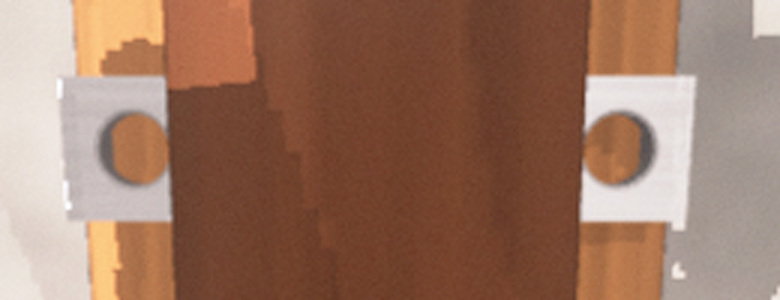

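>>> step_arm(increments=[5,0,0,0,0,0,4,0,0,0,0,0,1.6,0,0,0,0,0,0.6,0,0,0,0,0,0,0,0,0,0,0,0,0,0,0,0,0,0,0,0,0,0,0])

```text
time: 11.12
position: [0.5215, -0.0102, 0.0405]
tool_rot: [0.062, 1.568, -0.063]
ft_force: [-0.8, 0.0, -0.6]
grip_width: 0.684
```

Run:
```python
from h import *
im,p=look('wrist','w6')
plan([(0.521,-0.0088,0.036,85.6)])
im,p=look('side','s6')
```

```text
t 11.18 P [ 0.5213 -0.0102  0.0403] yaw 85.46 tilt 0.0014 q7 1.13 F [-0.9  0.7 -1.7] w 59.3
  1 turn rows of ax=-0.0024
  1 rows of [0.43, 0.14, -0.04]
```

View pics/w6.png

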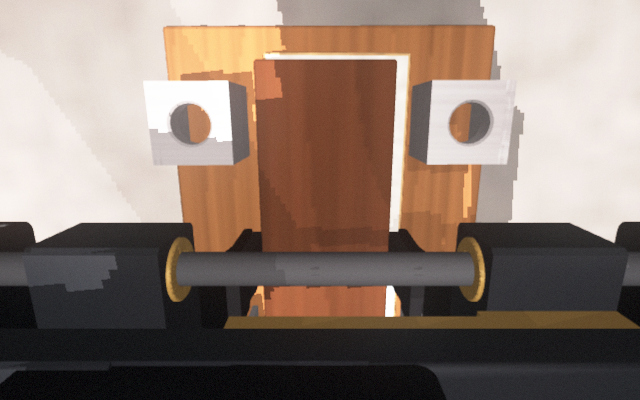

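View pics/s6.png

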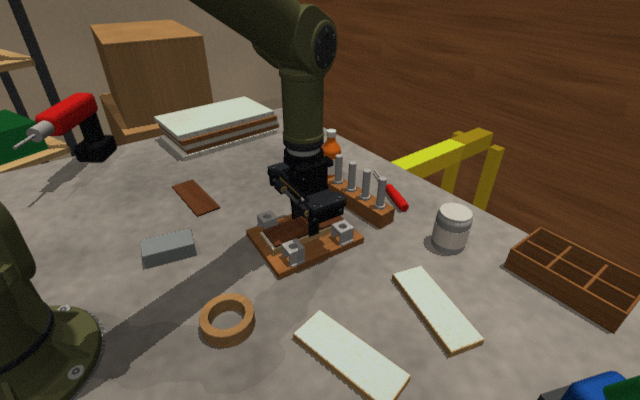

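>>> step_arm(increments=[0,0.25,0.05,0,0,0,0.3,0,0,0,0,0,0,0,0,0,0,0,0.15,0,0,0,0,0,0,0,0,0,0,0,0,0,0,0,0,0])

```text
time: 11.98
position: [0.5214, -0.0075, 0.0354]
tool_rot: [0.062, 1.57, -0.062]
ft_force: [-2.0, -0.2, 6.1]
grip_width: 0.681
```

Contact (6 N). Release, and rise.

>>> step_arm(increments=[0,0,0,0,0,0,0,0,0,0,0,0,0,0,0,0,0,0,0,0,0,0,0,0,-2,0,0,0,0,0,-4,0,0,0,0,0,-5,0,0,0,0,0,-2,0,0,0,0,0,0,0,0,0,0,0,0,0,0,0,0,0], fingers=90)

```text
time: 13.22
position: [0.5205, -0.0079, 0.1639]
tool_rot: [0.062, 1.572, -0.062]
ft_force: [-0.5, -0.3, 0.7]
grip_width: 0.903
```

Run:
```python
from h import *
im,p=look('wrist','w7')
for n,z in (('sheet1',.04),('bottom_board',.034),('board1',.016)):
    for d in ctrl.silhouettes('wrist',n):
        print(n,round(d['score'],2),d['pixels'].sum(),[np.round(x,4) for x in rect(p,d['pixels'],z)])
plan([(0.521,-0.0088,0.036,85.6)])
im,p=look('top','t7')
for n,z in (('board1',.016),('sheet1',.006)):
    for d in ctrl.silhouettes('top',n):
        print(n,round(d['score'],2),d['pixels'].sum(),[np.round(x,4) for x in rect(p,d['pixels'],z)])
```

```text
sheet1 0.98 12417 [array([ 0.5038, -0.0058]), np.float64(135.8208), np.float64(61.3529), np.float64(-4.455)]
sheet1 0.9 2871 [array([0.4073, 0.2113]), np.float64(46.6285), np.float64(33.7779), np.float64(-88.4644)]
bottom_board 0.79 1653 [array([0.4924, 0.0229]), np.float64(154.28), np.float64(59.8943), np.float64(19.3893)]
bottom_board 0.31 22560 [array([ 0.4958, -0.006 ]), np.float64(159.9789), np.float64(154.6436), np.float64(85.5461)]
board1 0.67 8574 [array([ 0.4023, -0.2381]), np.float64(97.6478), np.float64(69.0324), np.float64(-78.3468)]
t 13.43 P [ 0.5207 -0.0074  0.1639] yaw 85.5 tilt 0.0021 q7 1.26 F [ 0.6 -0.5  0.2] w 78.3
  1 turn rows of ax=-0.0018
  3 rows of [4.26, -0.04, 0.01]
board1 0.98 1498 [array([ 0.595 , -0.3061]), np.float64(183.7017), np.float64(70.7945), np.float64(73.4781)]
board1 0.86 1498 [array([ 0.4102, -0.288 ]), np.float64(182.2277), np.float64(68.6117), np.float64(-79.2166)]
sheet1 0.65 1279 [array([0.3899, 0.2949]), np.float64(168.2578), np.float64(62.1318), np.float64(-86.9679)]
```

View pics/w7.png

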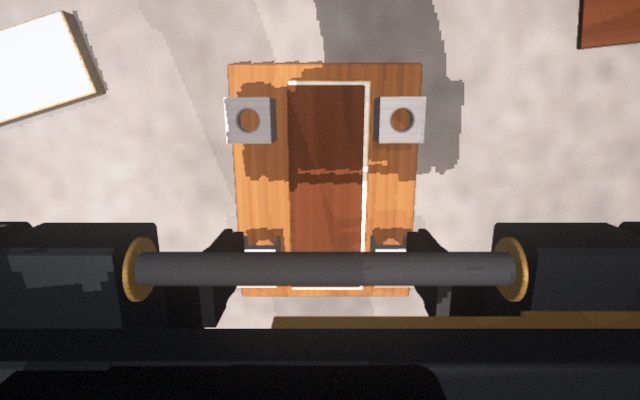

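Run:
```python
from h import *
plan([(0.594,-0.3035,0.14,-16.3),(0.594,-0.3035,0.03,None)])
```

```text
t 13.57 P [ 0.5211 -0.0074  0.1645] yaw 85.5 tilt 0.0011 q7 1.26 F [-0.3 -0.4 -0.9] w 78.2
  10 turn rows of ax=0.1777
  6 rows of [0.41, 2.55, 4.40]
  2 rows of [5.50, 0.00, 0.00]
```

>>> step_arm(increments=[0,0,0,0.1777,0,0,0,0,0,0.1777,0,0,0,0,0,0.1777,0,0,0,0,0,0.1777,0,0,0,0,0,0.1777,0,0,0,0,0,0.1777,0,0,0,0,0,0.1777,0,0,0,0,0,0.1777,0,0,0,0,0,0.1777,0,0,0,0,0,0.1777,0,0,0.4,2.55,4.4,0,0,0,0.4,2.55,4.4,0,0,0], fingers=100)

```text
time: 15.08
position: [0.5461, -0.1069, 0.1571]
tool_rot: [1.414, 1.061, -1.414]
ft_force: [1.2, 0.7, 0.1]
grip_width: 0.997
```

>>> step_arm(increments=[0.4,2.55,4.4,0,0,0,0.4,2.55,4.4,0,0,0,0.4,2.55,4.4,0,0,0,0.4,2.55,4.4,0,0,0,0,0,0,0,0,0,0,0,0,0,0,0,0,0,0,0,0,0])

```text
time: 15.95
position: [0.5944, -0.3018, 0.1413]
tool_rot: [1.415, 1.062, -1.414]
ft_force: [-0.3, 0.6, 0.0]
grip_width: 1.004
```

Run:
```python
from h import *
im,p=look('wrist','w8')
for n,z in (('board1',.016),):
    for d in ctrl.silhouettes('wrist',n):
        print(n,round(d['score'],2),d['pixels'].sum(),[np.round(x,4) for x in rect(p,d['pixels'],z)])
plan([(0.594,-0.3035,0.03,-16.3)])
```

```text
board1 0.86 14184 [array([ 0.6006, -0.2835]), np.float64(140.0217), np.float64(65.6874), np.float64(73.9338)]
board1 0.85 9197 [array([ 0.4084, -0.2596]), np.float64(126.3185), np.float64(74.4693), np.float64(-78.4139)]
t 16.05 P [ 0.5943 -0.3024  0.1415] yaw -16.21 tilt 0.0004 q7 -0.08 F [-0.1 -0.   1.2] w 87.0
  1 turn rows of ax=0.0017
  2 rows of [5.58, -0.00, 0.06]
```

View pics/w8.png

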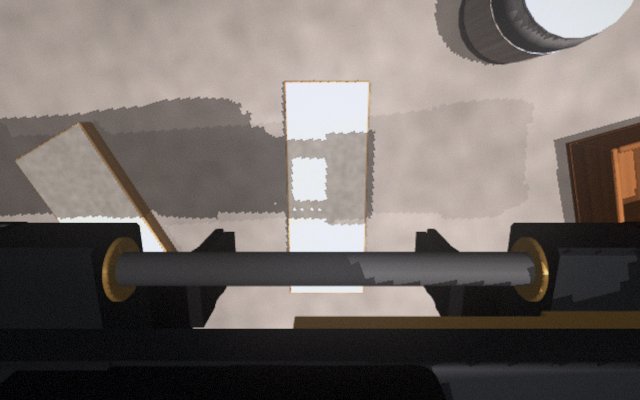

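Run:
```python
from h import *
p=ctrl.camera_params('wrist')
w=unproj(p,[[327.5,81.5],[326.5,291.5]],.016); print(w,w.mean(0),np.linalg.norm(w[1]-w[0]))
```

```text
[[ 0.62073991 -0.21820907  0.016     ]
 [ 0.57085209 -0.38851404  0.016     ]] [ 0.595796   -0.30336155  0.016     ] 0.17746148560541403
```

>>> step_arm(increments=[5,0.05,0.05,0,0,0,5,0.05,0.05,0,0,0,2,0,0,0,0,0,1,0,0,0,0,0,0.6,0,0,0,0,0,0,0,0,0,0,0])

```text
time: 16.8
position: [0.5955, -0.3054, 0.0062]
tool_rot: [1.416, 1.059, -1.415]
ft_force: [0.2, 0.0, 1.0]
grip_width: 0.999
```

>>> step_arm(increments=[0,0,0,0,0,0,0,0,0,0,0,0,0,0,0,0,0,0,0,0,0,0,0,0,0,0,0,0,0,0], fingers=60, force=25)

```text
time: 17.42
position: [0.5949, -0.3053, 0.0055]
tool_rot: [1.416, 1.06, -1.416]
ft_force: [-0.2, 0.3, 3.3]
grip_width: 0.756
```

Run:
```python
from h import *
plan([(0.595,-0.303,0.18,None),(0.5212,-0.0072,0.18,-94.5)])
```

```text
t 17.43 P [ 0.5949 -0.3053  0.0055] yaw -16.33 tilt 0.0006 q7 -0.14 F [-0.2  0.3  3.3] w 65.8
  4 rows of [-4.36, -0.01, -0.06]
  8 turn rows of ax=0.1705
  6 rows of [0.00, -4.82, 1.61]
```

>>> step_arm(increments=[-2,0,0,0,0,0,-5,0,0,0,0,0,-5,0,0,0,0,0,-5,0,0,0,0,0,0,0,0,0.1705,0,0,0,0,0,0.1705,0,0,0,0,0,0.1705,0,0,0,0,0,0.1705,0,0,0,0,0,0.1705,0,0,0,0,0,0.1705,0,0,0,0,0,0.1705,0,0,0,0,0,0.1705,0,0])

```text
time: 18.92
position: [0.5946, -0.3047, 0.1758]
tool_rot: [-2.179, 0.091, 2.178]
ft_force: [-0.7, 0.3, -2.8]
grip_width: 0.755
```

>>> step_arm(increments=[0,-4.82,1.61,0,0,0,0,-4.82,1.61,0,0,0,0,-4.82,1.61,0,0,0,0,-4.82,1.61,0,0,0,0,-4.82,1.61,0,0,0,0,-4.82,1.71,0,0,0,2,0,0,0,0,0,0,0,0,0,0,0,0,0,0,0,0,0])

```text
time: 20.05
position: [0.5203, -0.0099, 0.1558]
tool_rot: [-2.182, 0.087, 2.18]
ft_force: [0.8, -0.2, -2.5]
grip_width: 0.754
```

Run:
```python
from h import *
im,p=look('wrist','w9')
for d in ctrl.spot_point('wrist','eye0'): print(d['score'],towld(p,d['xyz']))
plan([(0.52,-0.0072,0.06,-94.5)])
```

```text
0.62 [0.58715066 0.04471317 0.05196603]
0.55 [ 0.58010148 -0.06968246  0.05733521]
t 20.15 P [ 0.5206 -0.01    0.1558] yaw -94.58 tilt 0.001 q7 -1.76 F [-0.9  0.1 -0.9] w 65.9
  1 turn rows of ax=-0.0014
  2 rows of [4.79, -0.14, 0.04]
```

View pics/w9.png

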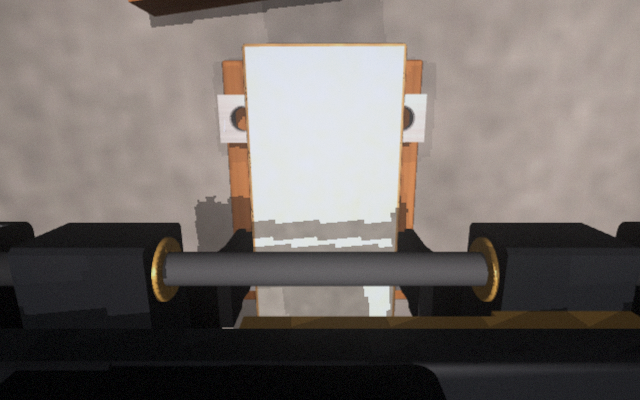

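>>> step_arm(increments=[4,-0.15,0,0,0,0,4,0,0,0,0,0,2,0,0,0,0,0,0,0,0,0,0,0,0,0,0,0,0,0,0,0,0,0,0,0])

```text
time: 20.9
position: [0.5213, -0.0079, 0.0565]
tool_rot: [-2.184, 0.086, 2.179]
ft_force: [0.1, -0.3, -1.6]
grip_width: 0.754
```

Run:
```python
from h import *
im,p=look('wrist','w10')
plan([(0.52,-0.0085,0.045,-94.5)])
for c in [(0.6245,-0.0161-0)]: pass
# predicted base far edge for assumed carrier pose
for cx in (.5205,.5225,.5245):
  a=np.radians(-4.5); C=np.array([cx,-.0078]); ux=np.array([np.cos(a),np.sin(a)]); uy=np.array([-ux[1],ux[0]])
  print(cx,proj(p,np.r_[C+.105*ux,.018]).round(1),proj(p,np.r_[C+.06*ux+.058*uy,.052]).round(1),proj(p,np.r_[C+.06*ux-.058*uy,.052]).round(1))
```

```text
t 20.95 P [ 0.5211 -0.0079  0.0563] yaw -94.5 tilt 0.0023 q7 -1.83 F [ 0.7 -0.5 -0.3] w 65.9
  1 rows of [1.13, 0.07, 0.11]
0.5205 [[325.8  34.9]] [[199.3 125.3]] [[452.3 125.5]]
0.5225 [[325.5  30.8]] [[198.6 120.8]] [[452.3 121.1]]
0.5245 [[325.2  26.6]] [[197.9 116.4]] [[452.4 116.6]]
```

View pics/w10.png

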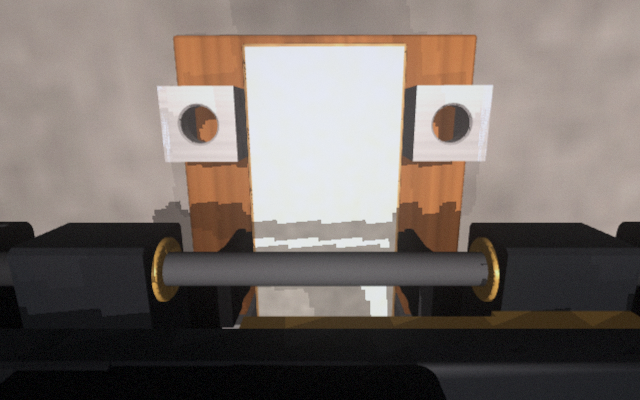

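Run:
```python
from h import *
p=ctrl.camera_params('wrist')
w=unproj(p,[[325,44.5]],.067);print(w)
a=np.radians(-4.5);print('centre',w[0,:2]-.09*np.array([np.cos(a),np.sin(a)]))
plan([])
```

```text
[[ 0.61194272 -0.01453825  0.067     ]]
centre [ 0.52222016 -0.00747693]
t 20.95 P [ 0.5211 -0.0079  0.0563] yaw -94.5 tilt 0.0023 q7 -1.83 F [ 0.7 -0.5 -0.3] w 65.9
```

Within 1 mm. Lower (sheet top 0.040, TCP should end near 0.0455).

>>> step_arm(increments=[0.6,0,0.05,0,0,0,0.4,0,0,0,0,0,0,0,0,0,0,0,0.15,0,0,0,0,0,0,0,0,0,0,0])

```text
time: 21.58
position: [0.5195, -0.0078, 0.0454]
tool_rot: [-2.181, 0.087, 2.183]
ft_force: [-7.0, -0.3, 15.8]
grip_width: 0.755
```

>>> step_arm(increments=[-0.1,0,0,0,0,0,0,0,0,0,0,0,0,0,0,0,0,0,0,0,0,0,0,0,-2,0,0,0,0,0,-4,0,0,0,0,0,-5,0,0,0,0,0,-2,0,0,0,0,0,0,0,0,0,0,0,0,0,0,0,0,0], fingers=90)

```text
time: 22.82
position: [0.5188, -0.0078, 0.1732]
tool_rot: [-2.179, 0.086, 2.184]
ft_force: [-0.6, 0.0, -0.2]
grip_width: 0.903
```

Run:
```python
from h import *
im,p=look('wrist','w11')
plan([])
im,p=look('top','t11')
for n,z in (('board1',.016),('sheet1',.006)):
    for d in ctrl.silhouettes('top',n):
        print(n,round(d['score'],2),d['pixels'].sum(),[np.round(x,4) for x in rect(p,d['pixels'],z)])
im,p=look('side','s11')
for n,z in (('board1',.016),('sheet1',.006)):
    for d in ctrl.silhouettes('side',n):
        print(n,round(d['score'],2),d['pixels'].sum(),[np.round(x,4) for x in rect(p,d['pixels'],z)])
```

```text
t 22.88 P [ 0.5186 -0.0078  0.1729] yaw -94.49 tilt 0.0027 q7 -1.75 F [ 0.1 -0.1 -0.7] w 78.5
board1 0.9 1466 [array([ 0.4094, -0.2879]), np.float64(181.3217), np.float64(66.7199), np.float64(-77.936)]
board1 0.67 447 [array([0.7501, 0.1821]), np.float64(83.2013), np.float64(56.2184), np.float64(27.7701)]
sheet1 0.73 1168 [array([0.3889, 0.2931]), np.float64(164.8221), np.float64(56.5537), np.float64(-89.1524)]
sheet1 0.16 411 [array([0.7552, 0.184 ]), np.float64(78.3801), np.float64(55.2597), np.float64(27.7644)]
board1 0.83 4952 [array([ 0.4073, -0.2877]), np.float64(182.1339), np.float64(74.1273), np.float64(-78.2414)]
board1 0.75 2056 [array([0.5478, 0.0299]), np.float64(205.8872), np.float64(92.9973), np.float64(-3.4414)]
board1 0.47 188 [array([0.7783, 0.0717]), np.float64(149.2401), np.float64(18.2399), np.float64(44.8012)]
sheet1 0.93 914 [array([0.388 , 0.2924]), np.float64(184.0541), np.float64(65.1436), np.float64(-88.1749)]
```

View pics/w11.png

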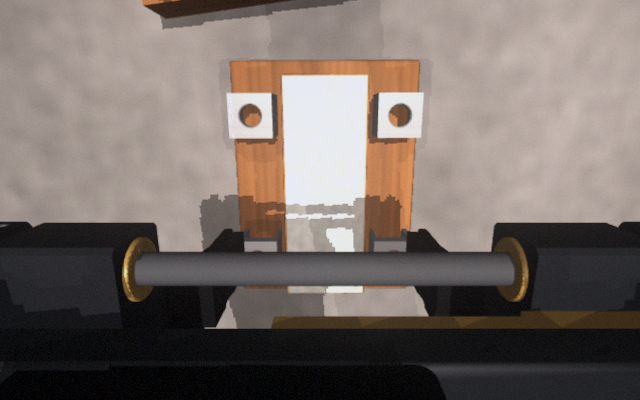

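View pics/s11.png

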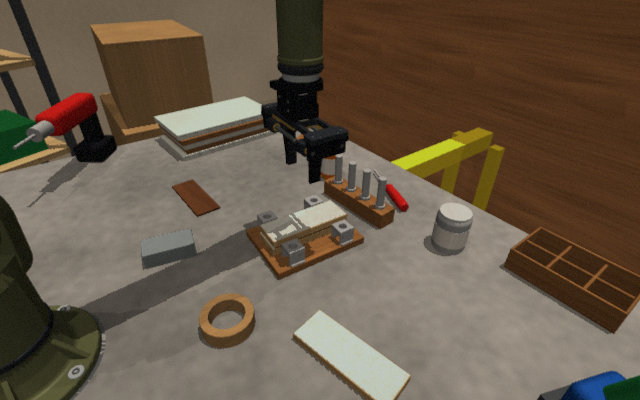

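Run:
```python
from h import *
plan([(0.45,0.15,0.17,1.4),(0.389,0.295,0.15,1.4)])
```

```text
t 23.18 P [ 0.5193 -0.0076  0.174 ] yaw -94.48 tilt 0.001 q7 -1.75 F [-0.9 -0.3 -0.2] w 78.3
  10 turn rows of ax=-0.1673
  3 rows of [0.13, -2.18, -5.31]
  3 rows of [0.67, -1.91, -4.88]
```

>>> step_arm(increments=[0,0,0,-0.1673,0,0,0,0,0,-0.1673,0,0,0,0,0,-0.1673,0,0,0,0,0,-0.1673,0,0,0,0,0,-0.1673,0,0,0,0,0,-0.1673,0,0,0,0,0,-0.1673,0,0,0,0,0,-0.1673,0,0,0,0,0,-0.1673,0,0,0,0,0,-0.1673,0,0,0.1,-2.2,-5.3,0,0,0,0.1,-2.2,-5.3,0,0,0], fingers=100)

```text
time: 24.68
position: [0.4727, 0.0982, 0.1724]
tool_rot: [1.194, 1.22, -1.193]
ft_force: [0.2, 1.4, -0.4]
grip_width: 1.0
```

>>> step_arm(increments=[0.1,-2.2,-5.3,0,0,0,0.7,-1.9,-4.9,0,0,0,0.7,-1.9,-4.9,0,0,0,0.7,-1.9,-4.9,0,0,0,0,0,0,0,0,0,0,0,0,0,0,0,0,0,0,0,0,0])

```text
time: 25.55
position: [0.3903, 0.2938, 0.1505]
tool_rot: [1.193, 1.218, -1.194]
ft_force: [2.0, -0.1, -0.5]
grip_width: 0.997
```

Run:
```python
from h import *
im,p=look('wrist','w12')
for n,z in (('sheet1',.006),):
    for d in ctrl.silhouettes('wrist',n):
        print(n,round(d['score'],2),d['pixels'].sum(),[np.round(x,4) for x in rect(p,d['pixels'],z)])
plan([])
```

```text
sheet1 0.7 11794 [array([0.3876, 0.3095]), np.float64(148.8283), np.float64(59.8821), np.float64(-88.4023)]
t 25.65 P [0.3903 0.294  0.1505] yaw 1.22 tilt 0.0007 q7 -0.77 F [-0.3 -0.   0.8] w 87.0
```

View pics/w12.png

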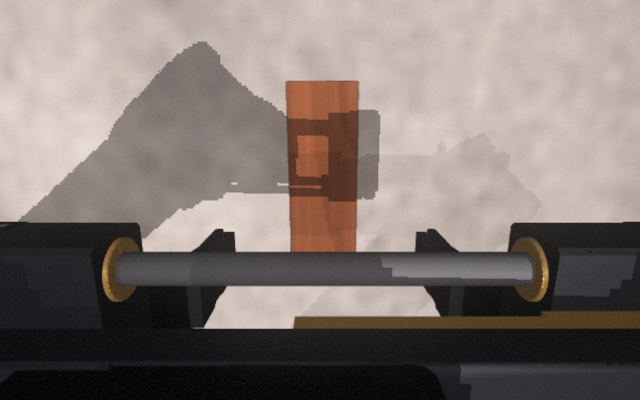

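Run:
```python
from h import *
p=ctrl.camera_params('wrist')
w=unproj(p,[[322,81.],[323.5,245]],.006);print(w)
a=np.radians(-88.4);print('centre',w[0,:2]+.085*np.array([np.cos(a),np.sin(a)]))
plan([(0.388,0.2935,.03,1.6)])
```

```text
[[0.38593788 0.38401439 0.006     ]
 [0.39021689 0.24131262 0.006     ]]
centre [0.38831121 0.29904753]
t 25.65 P [0.3903 0.294  0.1505] yaw 1.22 tilt 0.0007 q7 -0.77 F [-0.3 -0.   0.8] w 87.0
  1 turn rows of ax=-0.0067
  3 rows of [4.02, -0.08, 0.02]
```

>>> step_arm(increments=[5,-0.1,-0.2,-0.0067,0,0,5,-0.1,-0.15,0,0,0,2.5,0,0,0,0,0,1.5,0,0,0,0,0,0.5,0,0,0,0,0,0,0,0,0,0,0,0,0,0,0,0,0])

```text
time: 26.52
position: [0.3881, 0.2991, 0.0065]
tool_rot: [1.188, 1.222, -1.185]
ft_force: [-0.9, 0.2, -0.4]
grip_width: 1.003
```

>>> step_arm(increments=[0.4,0,0,0,0,0,0,0,0,0,0,0,0,0,0,0,0,0])

```text
time: 26.9
position: [0.3872, 0.2987, 0.0016]
tool_rot: [1.187, 1.223, -1.187]
ft_force: [0.1, 0.2, -0.1]
grip_width: 1.0
```

>>> step_arm(increments=[0,0,0,0,0,0,0,0,0,0,0,0,0,0,0,0,0,0,0,0,0,0,0,0,0,0,0,0,0,0], fingers=50, force=20)

```text
time: 27.52
position: [0.3873, 0.2987, 0.0015]
tool_rot: [1.187, 1.223, -1.187]
ft_force: [0.6, -0.9, 0.4]
grip_width: 0.684
```

Run:
```python
from h import *
plan([(0.40,0.295,0.17,None),(0.45,0.15,0.17,85.5),(0.5213,-0.0078,0.17,None)])
```

```text
t 27.52 P [0.3873 0.2987 0.0015] yaw 1.76 tilt 0.0001 q7 -1.0 F [ 0.6 -0.9  0.4] w 59.5
  3 rows of [-5.62, 0.42, 0.14]
  9 turn rows of ax=-0.1624
  3 rows of [0.00, -4.69, 2.04]
  3 rows of [0.00, -5.06, 2.78]
```

>>> step_arm(increments=[-2,0,0,0,0,0,-5,0.4,0.1,0,0,0,-5,0.4,0.1,0,0,0,-5,0.4,0.1,0,0,0,0,0,0,-0.1624,0,0,0,0,0,-0.1624,0,0,0,0,0,-0.1624,0,0,0,0,0,-0.1624,0,0,0,0,0,-0.1624,0,0,0,0,0,-0.1624,0,0,0,0,0,-0.1624,0,0,0,0,0,-0.1624,0,0])

```text
time: 29.02
position: [0.3991, 0.296, 0.1713]
tool_rot: [0.184, 1.563, -0.185]
ft_force: [-0.1, -0.1, -0.1]
grip_width: 0.686
```

>>> step_arm(increments=[0,0,0,-0.1624,0,0,0,-4.7,2,0,0,0,0,-4.7,2,0,0,0,0,-4.7,2,0,0,0,0,-5.06,2.8,0,0,0,0,-5.06,2.8,0,0,0,0,-5.06,2.8,0,0,0,0,0,0,0,0,0,0,0,0,0,0,0])

```text
time: 30.15
position: [0.5195, -0.0062, 0.1713]
tool_rot: [0.062, 1.571, -0.06]
ft_force: [-0.1, 1.4, 0.2]
grip_width: 0.684
```

Run:
```python
from h import *
plan([(0.5213,-0.0078,0.08,85.5)])
im,p=look('wrist','w13')
plan([(0.5213,-0.0078,0.08,85.5)])
```

```text
t 30.15 P [ 0.5195 -0.0062  0.1713] yaw 85.52 tilt 0.0015 q7 1.29 F [-0.1  1.4  0.2] w 59.5
  2 rows of [4.56, -0.07, 0.10]
t 30.2 P [ 0.5194 -0.0055  0.1714] yaw 85.61 tilt 0.0007 q7 1.29 F [ 0.   0.9 -0.8] w 59.7
  1 turn rows of ax=0.0019
  2 rows of [4.57, -0.11, 0.11]
```

View pics/w13.png

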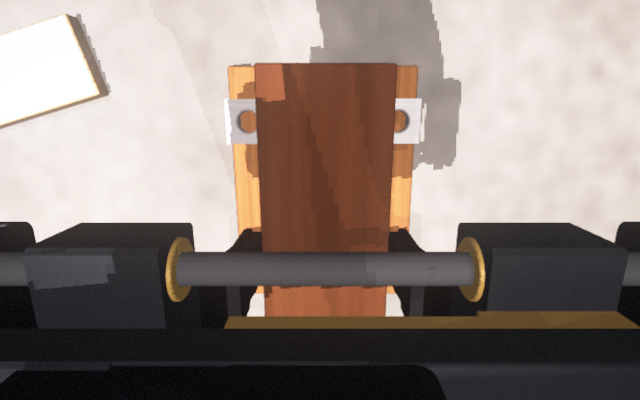

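>>> step_arm(increments=[5,-0.1,0.1,0,0,0,4,-0.1,0.1,0,0,0,1.5,0,0,0,0,0,0.4,0,0,0,0,0,0,0,0,0,0,0,0,0,0,0,0,0,0,0,0,0,0,0])

```text
time: 31.08
position: [0.5224, -0.0094, 0.0634]
tool_rot: [0.061, 1.568, -0.062]
ft_force: [0.1, -0.8, -1.0]
grip_width: 0.68
```

Run:
```python
from h import *
im,p=look('wrist','w14')
plan([(0.5213,-0.0078,0.058,85.5)])
```

```text
t 31.12 P [ 0.5223 -0.0094  0.0632] yaw 85.48 tilt 0.0013 q7 1.16 F [-0.1 -0.2 -0.1] w 59.5
  1 rows of [0.52, 0.15, -0.11]
```

View pics/w14.png

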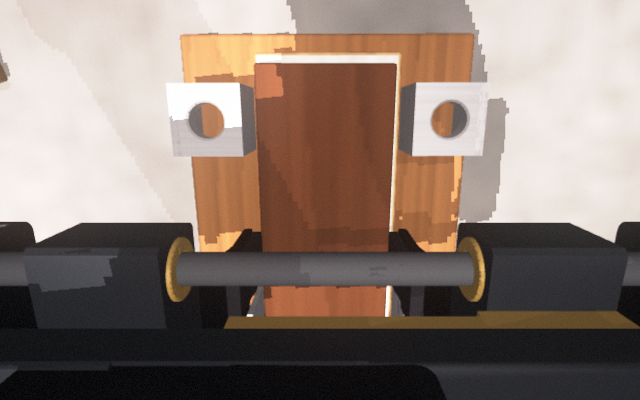

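>>> step_arm(increments=[0.3,0.15,-0.1,0,0,0,0.1,0,0,0,0,0,0,0,0,0,0,0,0.15,0,0,0,0,0,0,0,0,0,0,0,0,0,0,0,0,0])

```text
time: 31.88
position: [0.521, -0.0076, 0.0575]
tool_rot: [0.061, 1.57, -0.062]
ft_force: [-2.8, 0.2, 5.0]
grip_width: 0.681
```

>>> step_arm(increments=[0,0,0,0,0,0,0,0,0,0,0,0,0,0,0,0,0,0,0,0,0,0,0,0,-2,0,0,0,0,0,-4,0,0,0,0,0,-5,0,0,0,0,0,0,0,0,0,0,0,0,0,0,0,0,0], fingers=90)

```text
time: 33.0
position: [0.5208, -0.0079, 0.1674]
tool_rot: [0.061, 1.569, -0.063]
ft_force: [0.0, 0.1, -0.8]
grip_width: 0.901
```

Run:
```python
from h import *
im,p=look('wrist','w15')
im,p=look('top','t15')
for n,z in (('board1',.016),('sheet1',.062)):
    for d in ctrl.silhouettes('top',n):
        print(n,round(d['score'],2),d['pixels'].sum(),[np.round(x,4) for x in rect(p,d['pixels'],z)])
im,p=look('side','s15')
for n,z in (('board1',.016),):
    for d in ctrl.silhouettes('side',n):
        print(n,round(d['score'],2),d['pixels'].sum(),[np.round(x,4) for x in rect(p,d['pixels'],z)])
plan([(0.43,-0.2,.17,11.6),(0.41,-.286,.15,None)])
```

```text
board1 0.97 1522 [array([ 0.4095, -0.2886]), np.float64(182.208), np.float64(69.9251), np.float64(-79.5315)]
sheet1 0.16 73 [array([ 0.7068, -0.0555]), np.float64(31.8339), np.float64(19.8121), np.float64(0.556)]
board1 0.82 618 [array([ 0.5336, -0.0008]), np.float64(205.2663), np.float64(82.7568), np.float64(-23.671)]
board1 0.78 4978 [array([ 0.4075, -0.2877]), np.float64(184.2372), np.float64(74.3055), np.float64(-78.5476)]
board1 0.4 3242 [array([0.5214, 0.0084]), np.float64(218.5817), np.float64(217.7255), np.float64(-4.6038)]
t 33.3 P [ 0.5203 -0.0075  0.1663] yaw 85.51 tilt 0.0016 q7 1.28 F [ 0.3 -0.4  0.5] w 78.2
  8 turn rows of ax=0.1613
  4 rows of [-0.09, -3.18, 4.26]
  2 rows of [1.00, -1.84, 4.01]
```

View pics/w15.png

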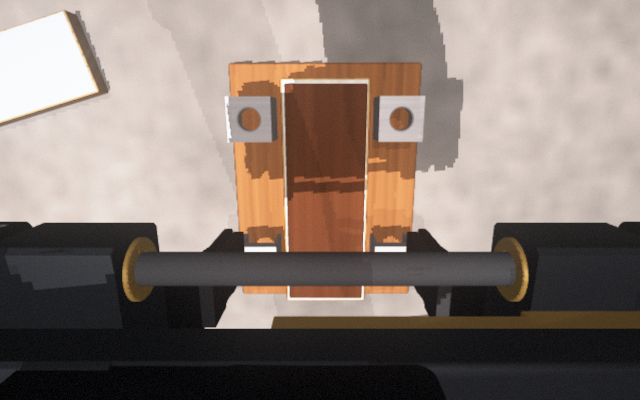

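View pics/s15.png

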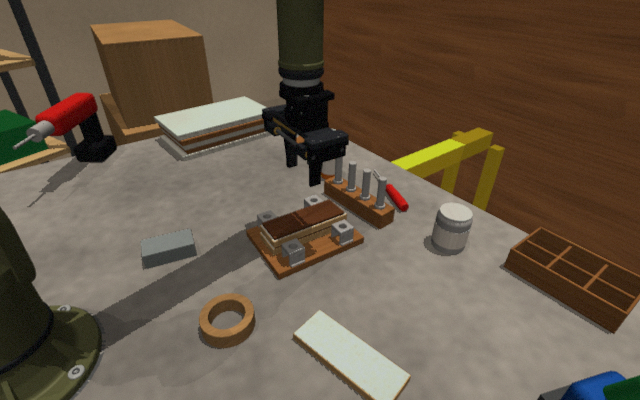

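>>> step_arm(increments=[0,0,0,0.1613,0,0,0,0,0,0.1613,0,0,0,0,0,0.1613,0,0,0,0,0,0.1613,0,0,0,0,0,0.1613,0,0,0,0,0,0.1613,0,0,0,0,0,0.1613,0,0,0,0,0,0.1613,0,0,-0.1,-3.2,4.3,0,0,0,-0.1,-3.2,4.3,0,0,0,-0.1,-3.2,4.3,0,0,0,-0.1,-3.2,4.3,0,0,0], fingers=100)

```text
time: 34.8
position: [0.4289, -0.2031, 0.1709]
tool_rot: [1.059, 1.298, -1.059]
ft_force: [-0.4, -0.8, -0.3]
grip_width: 1.0
```

>>> step_arm(increments=[1,-1.8,4,0,0,0,1,-1.8,4,0,0,0,0,0,0,0,0,0,0,0,0,0,0,0,0,0,0,0,0,0])

```text
time: 35.42
position: [0.4114, -0.2861, 0.1512]
tool_rot: [1.058, 1.299, -1.057]
ft_force: [-0.1, 0.7, -0.4]
grip_width: 1.0
```

Run:
```python
from h import *
im,p=look('wrist','w16')
for n,z in (('board1',.016),):
    for d in ctrl.silhouettes('wrist',n):
        print(n,round(d['score'],2),d['pixels'].sum(),[np.round(x,4) for x in rect(p,d['pixels'],z)])
plan([])
```

```text
board1 0.91 13452 [array([ 0.4063, -0.2699]), np.float64(145.2962), np.float64(67.2676), np.float64(-78.473)]
t 35.52 P [ 0.4113 -0.2864  0.1513] yaw 11.69 tilt 0.0006 q7 0.7 F [ 0.5 -0.6  0. ] w 86.9
```

View pics/w16.png

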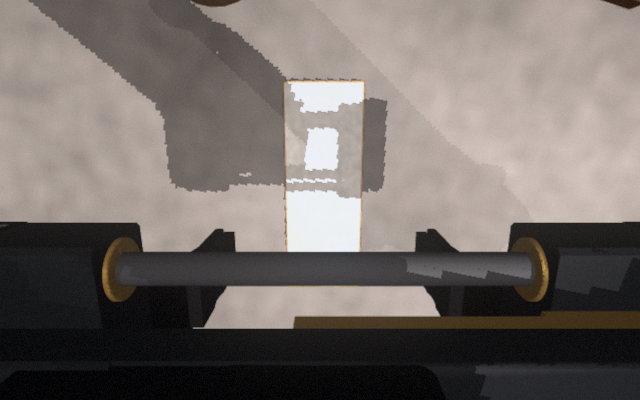

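>>> step_arm(increments=[5,-0.1,0.05,0,0,0,5,-0.05,0.05,0,0,0,2.5,0,0,0,0,0,1.5,0,0,0,0,0,0.6,0,0,0,0,0,0,0,0,0,0,0,0,0,0,0,0,0])

```text
time: 36.4
position: [0.4102, -0.2893, 0.0061]
tool_rot: [1.059, 1.296, -1.059]
ft_force: [0.6, 0.5, 1.1]
grip_width: 0.999
```

>>> step_arm(increments=[0,0,0,0,0,0,0,0,0,0,0,0,0,0,0,0,0,0,0,0,0,0,0,0,0,0,0,0,0,0], fingers=60, force=25)

```text
time: 37.02
position: [0.4097, -0.2888, 0.0053]
tool_rot: [1.059, 1.297, -1.059]
ft_force: [0.2, 0.5, 1.8]
grip_width: 0.757
```

Run:
```python
from h import *
plan([(0.415,-0.283,0.19,None),(0.43,-0.2,.19,85.5),(0.5213,-0.0078,0.19,85.5)])
```

```text
t 37.02 P [ 0.4097 -0.2888  0.0053] yaw 11.57 tilt 0.0005 q7 0.57 F [0.2 0.5 1.8] w 65.8
  4 rows of [-4.62, 0.16, -0.12]
  8 turn rows of ax=-0.1613
  2 rows of [0.00, 4.20, 0.42]
  4 rows of [0.00, 4.97, 1.90]
```

>>> step_arm(increments=[-2,0,0,0,0,0,-5,0.2,-0.2,0,0,0,-5,0.2,-0.1,0,0,0,-5,0.2,-0.1,0,0,0,-1.5,0,0,0,0,0,0,0,0,-0.1613,0,0,0,0,0,-0.1613,0,0,0,0,0,-0.1613,0,0,0,0,0,-0.1613,0,0,0,0,0,-0.1613,0,0,0,0,0,-0.1613,0,0,0,0,0,-0.1613,0,0])

```text
time: 38.52
position: [0.4134, -0.2831, 0.1883]
tool_rot: [0.186, 1.566, -0.183]
ft_force: [0.1, -0.3, -1.7]
grip_width: 0.754
```

>>> step_arm(increments=[0,0,0,-0.1613,0,0,0,4.2,0.4,0,0,0,0,4.2,0.4,0,0,0,0,5,1.9,0,0,0,0,5,1.9,0,0,0,0,5,1.9,0,0,0,0,5,2,0,0,0,0,0,0,0,0,0,0,0,0,0,0,0])

```text
time: 39.65
position: [0.5205, -0.0076, 0.1886]
tool_rot: [0.061, 1.573, -0.061]
ft_force: [0.1, -0.2, -1.3]
grip_width: 0.756
```

Run:
```python
from h import *
plan([(0.5228,-0.0078,0.08,85.5)])
```

```text
t 39.65 P [ 0.5205 -0.0076  0.1886] yaw 85.53 tilt 0.0027 q7 1.33 F [ 0.1 -0.2 -1.3] w 65.7
  2 rows of [5.43, -0.00, 0.11]
```

>>> step_arm(increments=[5,0,0.1,0,0,0,4,0,0.1,0,0,0,2,0,0,0,0,0,0,0,0,0,0,0,0,0,0,0,0,0,0,0,0,0,0,0])

```text
time: 40.4
position: [0.5247, -0.0075, 0.0815]
tool_rot: [0.061, 1.567, -0.063]
ft_force: [0.7, 0.5, -1.5]
grip_width: 0.753
```

Run:
```python
from h import *
im,p=look('wrist','w17')
plan([(0.5228,-0.0078,0.0675,85.5)])
a=np.radians(-4.5); C=np.array([.5213,-.0078]); ux=np.array([np.cos(a),np.sin(a)]); uy=np.array([-ux[1],ux[0]])
P=st()[1]
for z in (P[2]+.0107,): print('ideal far edge',proj(p,np.r_[C-.09*ux-.033*uy,z]),proj(p,np.r_[C-.09*ux+.033*uy,z]))
print(proj(p,np.r_[C-.06*ux-.058*uy,.052]),proj(p,np.r_[C-.06*ux+.058*uy,.052]))
```

```text
t 40.45 P [ 0.5245 -0.0075  0.0814] yaw 85.48 tilt 0.0025 q7 1.21 F [ 1.  -0.1 -1.2] w 66.0
  1 rows of [1.39, -0.04, -0.17]
ideal far edge [[238.20924966  37.80664796]] [[405.87220739  37.89741743]]
[[211.88215336 115.05676566]] [[433.71458261 115.22189678]]
```

View pics/w17.png

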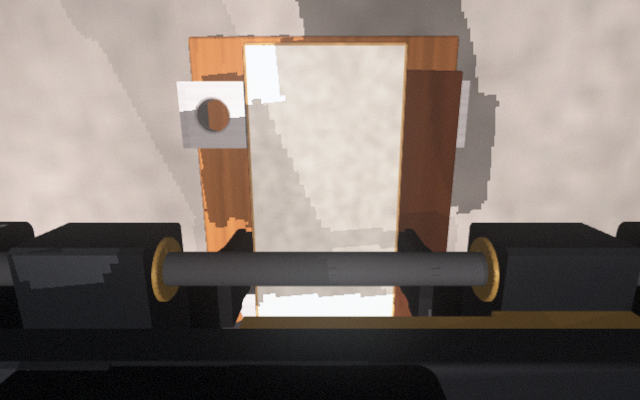

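Run:
```python
from h import *
im,p=look('side','s17')
c=cv2.resize(im[130:330,200:440],None,fx=3,fy=3,interpolation=cv2.INTER_CUBIC);cv2.imwrite('pics/s17c.png',c[:,:,::-1])
im,p=look('top','t17')
c=cv2.resize(im[120:300,220:420],None,fx=3,fy=3,interpolation=cv2.INTER_CUBIC);cv2.imwrite('pics/t17c.png',c[:,:,::-1])
```

```text
(no output)
```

View pics/s17c.png

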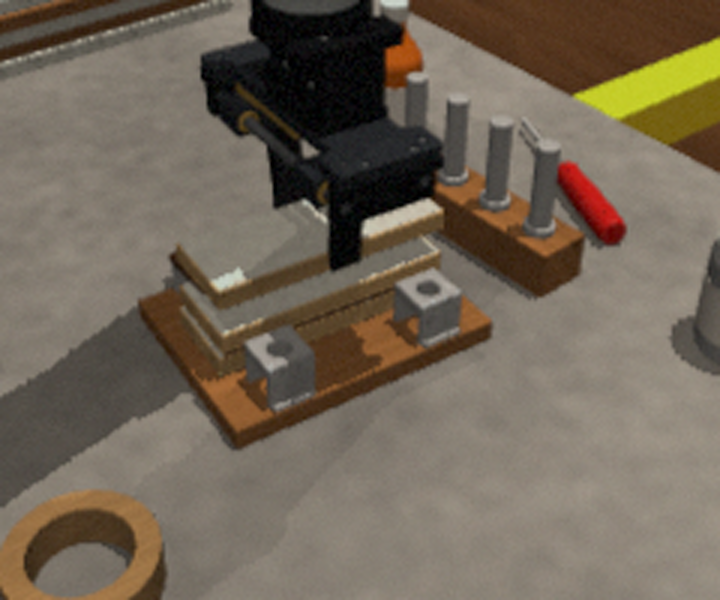

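View pics/t17c.png

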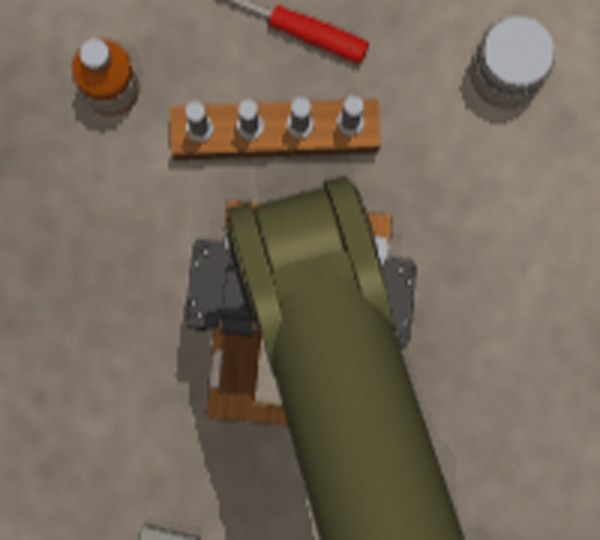

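Run:
```python
from h import *
plan([(0.5245,-0.0075,0.12,None),(0.52,-0.25,0.10,None),(0.52,-0.25,0.007,None)])
```

```text
t 40.55 P [ 0.5241 -0.0074  0.0809] yaw 85.49 tilt 0.0016 q7 1.21 F [ 0.1 -0.2 -1. ] w 65.5
  1 rows of [-3.91, -0.00, 0.04]
  5 rows of [0.40, -4.84, 0.29]
  2 rows of [4.65, 0.00, 0.00]
```

>>> step_arm(increments=[-4,0,0,0,0,0,0.4,-4.8,0.3,0,0,0,0.4,-4.8,0.3,0,0,0,0.4,-4.8,0.3,0,0,0,0.4,-4.8,0.3,0,0,0,0.4,-4.8,0.3,0,0,0,4,0,0,0,0,0,3,0,0,0,0,0,1.5,0,0,0,0,0,0,0,0,0,0,0,0,0,0,0,0,0])

```text
time: 41.92
position: [0.5208, -0.2479, 0.0164]
tool_rot: [0.061, 1.568, -0.062]
ft_force: [0.6, -0.2, -1.6]
grip_width: 0.758
```

>>> step_arm(increments=[0.7,0,0,0,0,0,0.25,0,0,0,0,0,0,0,0,0,0,0])

```text
time: 42.3
position: [0.5196, -0.2478, 0.0055]
tool_rot: [0.062, 1.57, -0.062]
ft_force: [0.4, -0.1, -1.6]
grip_width: 0.755
```

>>> step_arm(increments=[0,0,0,0,0,0,0,0,0,0,0,0,0,0,0,0,0,0,-3,0,0,0,0,0,-5,0,0,0,0,0,-5,0,0,0,0,0,-4,5,0,0,0,0,0,5,0,0,0,0,0,5,0,0,0,0,0,0,0,0,0,0,0,0,0,0,0,0], fingers=95)

```text
time: 43.68
position: [0.5313, -0.0999, 0.1746]
tool_rot: [0.061, 1.57, -0.062]
ft_force: [0.4, -0.4, 0.0]
grip_width: 0.951
```

Run:
```python
from h import *
im,p=look('top','t18')
for n,z in (('board1',.016),('sheet1',.062)):
    for d in ctrl.silhouettes('top',n):
        print(n,round(d['score'],2),d['pixels'].sum(),[np.round(x,4) for x in rect(p,d['pixels'],z)])
c=cv2.resize(im[120:320,220:420],None,fx=3,fy=3,interpolation=cv2.INTER_CUBIC);cv2.imwrite('pics/t18c.png',c[:,:,::-1])
im,p=look('side','s18')
im,p=look('wrist','w18')
plan([])
```

```text
board1 0.94 984 [array([ 0.5161, -0.2591]), np.float64(181.3613), np.float64(50.0713), np.float64(-3.662)]
board1 0.58 475 [array([ 0.48  , -0.0206]), np.float64(92.1417), np.float64(44.4434), np.float64(-4.7886)]
sheet1 0.81 1244 [array([0.5279, 0.0273]), np.float64(169.6005), np.float64(59.2394), np.float64(-5.4152)]
sheet1 0.66 79 [array([ 0.7045, -0.0088]), np.float64(34.6498), np.float64(16.9708), np.float64(0.8952)]
t 43.92 P [ 0.5312 -0.1007  0.1744] yaw 85.37 tilt 0.0003 q7 1.45 F [-0.3  0.1  0.2] w 83.0
```

View pics/t18c.png

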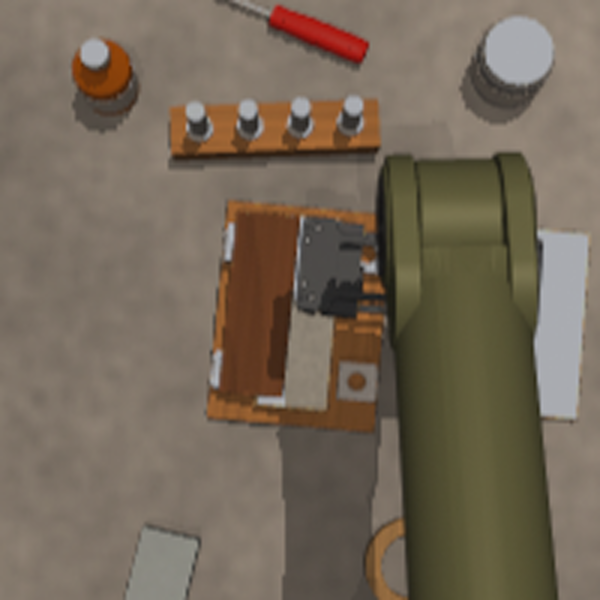

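View pics/s18.png

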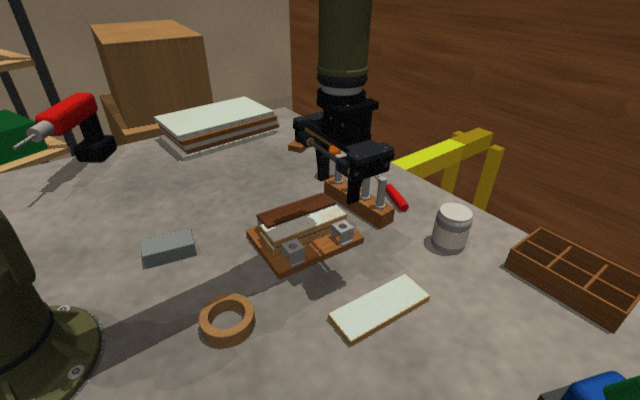

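Run:
```python
from h import *
plan([(0.5279,0.0298,0.13,85.4)])
```

```text
t 43.92 P [ 0.5312 -0.1007  0.1744] yaw 85.37 tilt 0.0003 q7 1.45 F [-0.3  0.1  0.2] w 83.0
  3 rows of [1.48, 4.33, -0.46]
```

>>> step_arm(increments=[1.48,4.33,-0.46,0,0,0,1.48,4.33,-0.46,0,0,0,1.48,4.33,-0.46,0,0,0,0,0,0,0,0,0,0,0,0,0,0,0], fingers=100)

```text
time: 44.55
position: [0.528, 0.0302, 0.1302]
tool_rot: [0.062, 1.57, -0.063]
ft_force: [0.8, -0.6, 0.3]
grip_width: 1.0
```

Run:
```python
from h import *
im,p=look('wrist','w19')
plan([(0.5279,0.0298,0.09,85.4)])
print(ctrl.silhouettes('wrist','sheet1')[0]['score'])
for d in ctrl.silhouettes('wrist','sheet1'):print(d['score'],rect(p,d['pixels'],.060))
```

```text
t 44.6 P [0.5282 0.0296 0.1303] yaw 85.38 tilt 0.0006 q7 1.17 F [ 0.2 -0.2 -0.4] w 87.0
  1 rows of [4.03, 0.02, -0.03]
0.65
0.65 (array([0.49969904, 0.03260074]), 114.31008911132812, 60.22141647338867, -4.457122802734375)
```

View pics/w19.png

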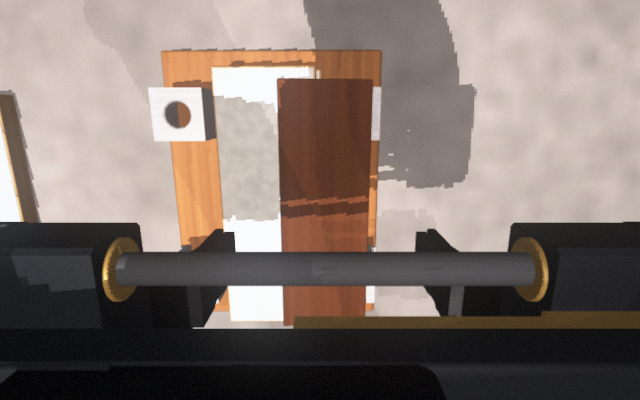

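>>> step_arm(increments=[0,0,0,0,0,-0.114,4,0.45,0,0,0,0,2.4,0.28,0,0,0,0,0,0,0,0,0,0,0,0,0,0,0,0])

```text
time: 45.32
position: [0.5287, 0.0307, 0.0668]
tool_rot: [-0.027, 1.571, -0.152]
ft_force: [1.3, -1.1, -0.3]
grip_width: 1.0
```

Run:
```python
from h import *
im,p=look('wrist','w20')
plan([])
im,p=look('side','s20')
c=cv2.resize(im[130:330,200:440],None,fx=3,fy=3,interpolation=cv2.INTER_CUBIC);cv2.imwrite('pics/s20c.png',c[:,:,::-1])
```

```text
t 45.38 P [0.5289 0.0308 0.0671] yaw 85.42 tilt 0.1139 q7 0.97 F [0.6 0.7 0.1] w 87.2
```

View pics/w20.png

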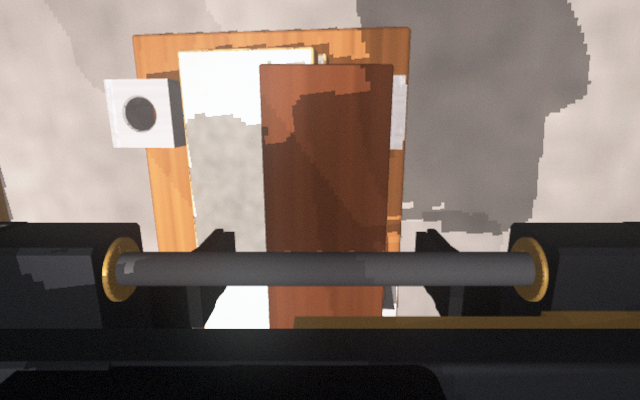

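View pics/s20c.png

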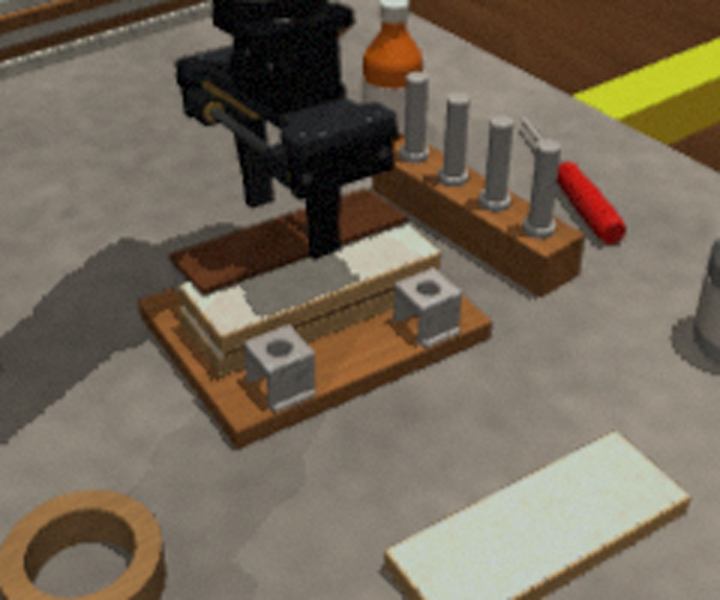

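>>> step_arm(increments=[0.6,0.07,0,0,0,0,0.35,0.04,-0.05,0,0,0,0,0,0,0,0,0,0,0,0,0,0,0])

```text
time: 45.92
position: [0.5273, 0.0313, 0.0562]
tool_rot: [-0.028, 1.573, -0.151]
ft_force: [-0.2, 0.1, -0.2]
grip_width: 1.0
```

>>> step_arm(increments=[0,0,0,0,0,0,0,0,0,0,0,0,0,0,0,0,0,0,0,0,0,0,0,0,0,0,0,0,0,0], fingers=50, force=15)

```text
time: 46.55
position: [0.5273, 0.0312, 0.0562]
tool_rot: [-0.028, 1.573, -0.151]
ft_force: [0.6, -0.2, -0.3]
grip_width: 0.69
```

>>> step_arm(increments=[-1.5,-0.17,0,0,0,0,-3,-0.34,0,0,0,0,0,0,0,0,0,0.114,0,0,0,0,0,0])

```text
time: 47.05
position: [0.5278, 0.028, 0.1023]
tool_rot: [0.064, 1.569, -0.068]
ft_force: [-0.1, 0.9, 0.2]
grip_width: 0.69
```

Run:
```python
from h import *
plan([(0.5213,-0.0078,0.085,85.5)])
```

```text
t 47.05 P [0.5278 0.028  0.1023] yaw 85.18 tilt 0.0025 q7 1.14 F [-0.1  0.9  0.2] w 60.1
  1 turn rows of ax=-0.0056
  1 rows of [1.73, -3.62, -0.37]
```

>>> step_arm(increments=[0,-3.6,-0.37,0,0,0,2,0,0,0,0,0,1,0,0,0,0,0,0.5,0,0,0,0,0,0,0,0,0,0,0,0,0,0,0,0,0])

```text
time: 47.8
position: [0.5211, -0.0036, 0.0668]
tool_rot: [0.061, 1.569, -0.061]
ft_force: [-0.5, 0.1, -0.3]
grip_width: 0.682
```

Run:
```python
from h import *
im,p=look('wrist','w21')
plan([(0.5213,-0.0078,0.0575,85.5)])
s,P,R=st(); print(R[:,0])
```

```text
t 47.85 P [ 0.5211 -0.0039  0.0669] yaw 85.54 tilt 0.0007 q7 1.18 F [0.1 0.  0.8] w 59.7
  1 rows of [0.94, -0.39, 0.05]
[ 6.97364135e-04 -1.46492124e-04 -9.99999746e-01]
```

View pics/w21.png

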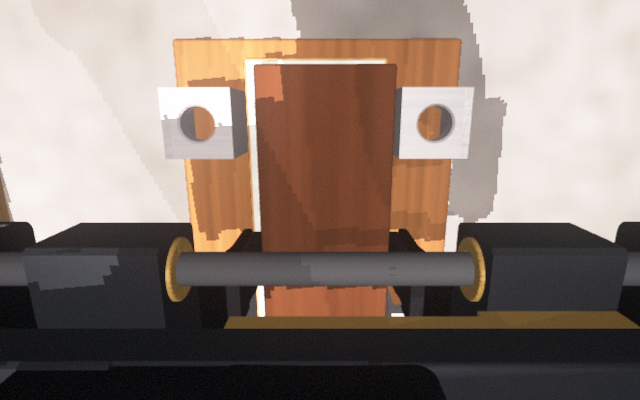

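>>> step_arm(increments=[0.4,-0.39,0.05,0,0,0,0.3,0,0,0,0,0,0,0,0,0,0,0,0.25,0,0,0,0,0,0,0,0,0,0,0,0,0,0,0,0,0])

```text
time: 48.6
position: [0.5211, -0.0082, 0.057]
tool_rot: [0.062, 1.57, -0.062]
ft_force: [0.5, -0.5, 0.2]
grip_width: 0.684
```

>>> step_arm(increments=[0.05,0,0,0,0,0,0,0,0,0,0,0])

```text
time: 48.85
position: [0.5211, -0.0082, 0.057]
tool_rot: [0.061, 1.57, -0.062]
ft_force: [-1.9, 0.1, 4.6]
grip_width: 0.686
```

>>> step_arm(increments=[0,0,0,0,0,0,0,0,0,0,0,0,0,0,0,0,0,0,0,0,0,0,0,0,-2,0,0,0,0,0,-4,0,0,0,0,0,-4,0,0,0,0,0,0,0,0,0,0,0,0,0,0,0,0,0], fingers=90)

```text
time: 49.98
position: [0.5208, -0.0084, 0.1568]
tool_rot: [0.061, 1.57, -0.062]
ft_force: [0.0, -0.2, -0.2]
grip_width: 0.903
```

Run:
```python
from h import *
im,p=look('wrist','w22')
plan([(0.52,-0.248,0.12,85.5)])
im,p=look('side','s22')
c=cv2.resize(im[130:330,200:440],None,fx=3,fy=3,interpolation=cv2.INTER_CUBIC);cv2.imwrite('pics/s22c.png',c[:,:,::-1])
im,p=look('top','t22')
for d in ctrl.silhouettes('top','board1'): print(rect(p,d['pixels'],.016))
```

```text
t 50.02 P [ 0.5204 -0.0084  0.1561] yaw 85.5 tilt 0.001 q7 1.29 F [-0.3 -0.5  0.3] w 78.2
  5 rows of [0.72, -4.78, 0.37]
(array([ 0.51716595, -0.24902586]), 179.72726440429688, 67.4548110961914, -4.496559143066406)
(array([0.75177954, 0.18453818]), 69.30862426757812, 58.52519607543945, 1.6756305694580078)
```

View pics/w22.png

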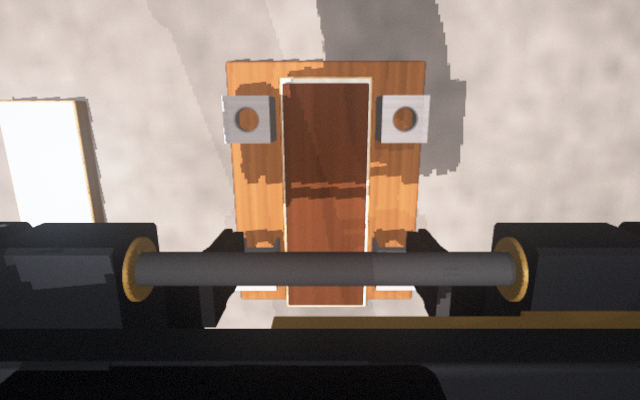

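View pics/s22c.png

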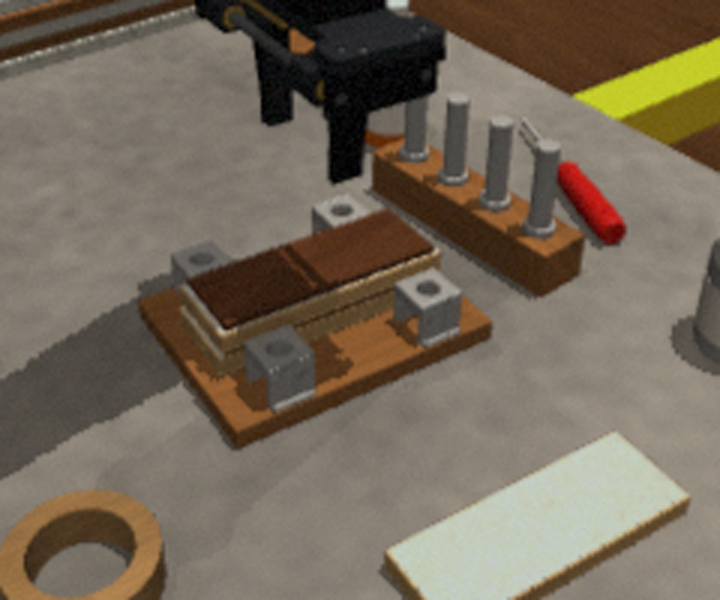

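Run:
```python
from h import *
plan([(0.5185,-0.248,0.12,85.5)])
```

```text
t 50.17 P [ 0.5202 -0.0082  0.1556] yaw 85.51 tilt 0.0019 q7 1.29 F [ 0.8 -0.2  0. ] w 78.4
  5 rows of [0.71, -4.78, 0.34]
```

>>> step_arm(increments=[0.7,-4.8,0.34,0,0,0,0.7,-4.8,0.34,0,0,0,0.7,-4.8,0.34,0,0,0,0.7,-4.8,0.34,0,0,0,0.7,-4.8,0.34,0,0,0,0,0,0,0,0,0,4,0,0,0,0,0,4,0,0,0,0,0,2,0,0,0,0,0,0,0,0,0,0,0,0,0,0,0,0,0], fingers=100)

```text
time: 51.55
position: [0.5203, -0.2488, 0.0229]
tool_rot: [0.061, 1.568, -0.062]
ft_force: [0.3, -0.5, 0.4]
grip_width: 1.0
```

Run:
```python
from h import *
im,p=look('wrist','w23')
plan([(0.5185,-0.248,0.0055,85.5)])
```

```text
t 51.6 P [ 0.5204 -0.2491  0.0231] yaw 85.51 tilt 0.0027 q7 1.56 F [ 0.1 -0.5 -0.3] w 86.8
  1 rows of [1.76, 0.10, -0.20]
```

View pics/w23.png

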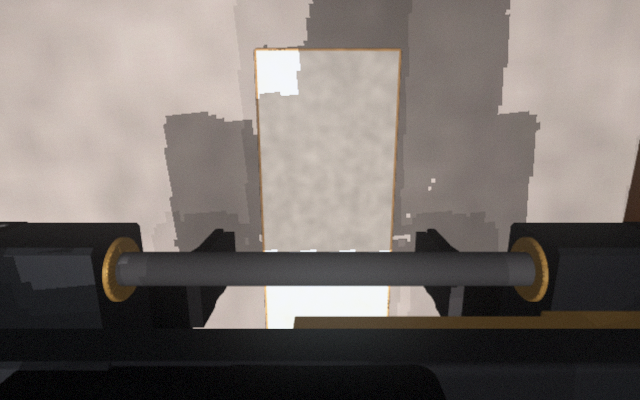

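>>> step_arm(increments=[1,0.1,-0.1,0,0,0,0.65,0,-0.05,0,0,0,0,0,0,0,0,0,0,0,0,0,0,0])

```text
time: 52.1
position: [0.5177, -0.2477, 0.005]
tool_rot: [0.062, 1.57, -0.062]
ft_force: [-0.2, 0.5, -0.6]
grip_width: 1.003
```

>>> step_arm(increments=[0,0,0,0,0,0,0,0,0,0,0,0,0,0,0,0,0,0,0,0,0,0,0,0,0,0,0,0,0,0], fingers=60, force=25)

```text
time: 52.72
position: [0.5177, -0.2478, 0.0051]
tool_rot: [0.062, 1.57, -0.062]
ft_force: [-0.9, 0.9, 1.2]
grip_width: 0.757
```

Run:
```python
from h import *
plan([(0.518,-0.248,0.12,85.5),(0.522,-0.0078,0.12,85.5)])
```

```text
t 52.73 P [ 0.5177 -0.2478  0.0051] yaw 85.5 tilt 0.0002 q7 1.55 F [-0.9  0.9  1.2] w 65.8
  2 rows of [-5.74, -0.01, 0.01]
  5 rows of [0.00, 4.80, -0.30]
```

>>> step_arm(increments=[-2,0,0,0,0,0,-5,0,0,0,0,0,-4.5,0,0,0,0,0,0,4.8,-0.3,0,0,0,0,4.8,-0.3,0,0,0,0,4.8,-0.3,0,0,0,0,4.8,-0.3,0,0,0,0,4.8,-0.3,0,0,0,0,0,0,0,0,0,3,0,0,0,0,0,1,0,0,0,0,0,0,0,0,0,0,0])

```text
time: 54.22
position: [0.5211, -0.0078, 0.0799]
tool_rot: [0.062, 1.571, -0.062]
ft_force: [-0.2, -0.3, -1.3]
grip_width: 0.756
```

Run:
```python
from h import *
im,p=look('wrist','w24')
plan([(0.5213,-0.0078,0.0675,85.5)])
P=st()[1]
w=unproj(p,[[325,43.5]],P[2]+.0109);print(w)
im,p=look('side','s24')
c=cv2.resize(im[130:330,200:440],None,fx=3,fy=3,interpolation=cv2.INTER_CUBIC);cv2.imwrite('pics/s24c.png',c[:,:,::-1])
```

```text
t 54.27 P [ 0.5217 -0.0076  0.0805] yaw 85.47 tilt 0.0001 q7 1.2 F [ 0.6 -0.6 -0.8] w 66.1
  1 rows of [1.30, -0.02, -0.04]
[[ 4.30242587e-01 -2.84388780e-05  9.13774109e-02]]
```

View pics/w24.png

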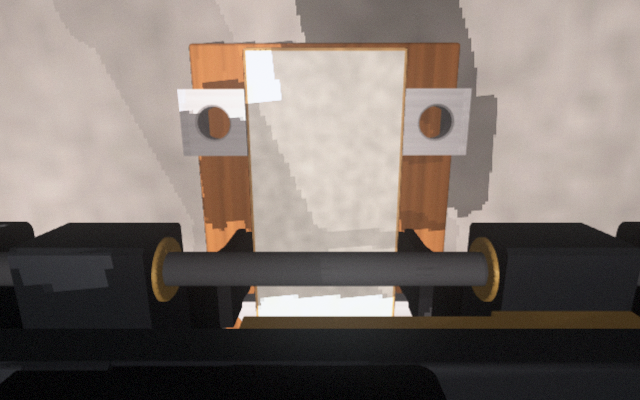

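View pics/s24c.png

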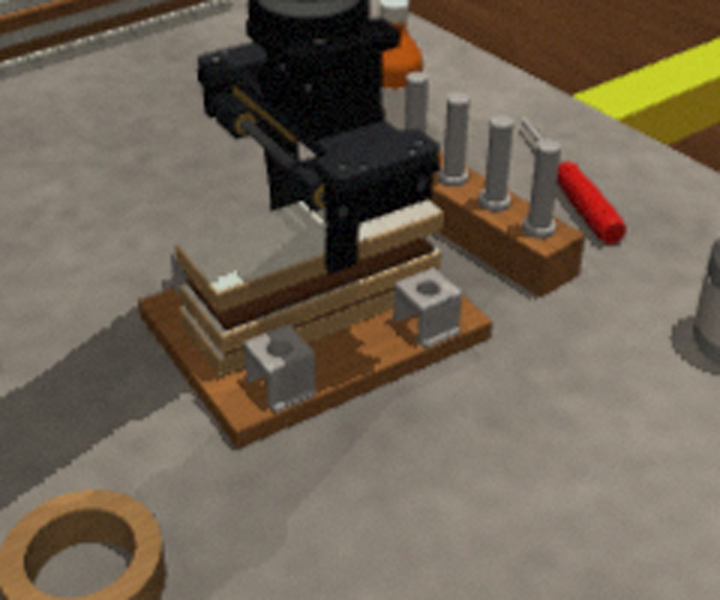

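>>> step_arm(increments=[0.9,0,0,0,0,0,0.4,0,0,0,0,0,0,0,0,0,0,0,0.1,0,0,0,0,0,0,0,0,0,0,0])

```text
time: 54.95
position: [0.5217, -0.0073, 0.0671]
tool_rot: [0.061, 1.57, -0.063]
ft_force: [-4.7, -0.7, 8.8]
grip_width: 0.753
```

>>> step_arm(increments=[0,0,0,0,0,0,0,0,0,0,0,0,0,0,0,0,0,0,-2,0,0,0,0,0,-4,0,0,0,0,0,-5,0,0,0,0,0,-3,0,0,0,0,0,0,0,0,0,0,0,0,0,0,0,0,0,0,0,0,0,0,0], fingers=90)

```text
time: 56.2
position: [0.5207, -0.0073, 0.205]
tool_rot: [0.062, 1.572, -0.061]
ft_force: [0.2, -0.2, -0.2]
grip_width: 0.902
```

Run:
```python
from h import *
im,p=look('wrist','w25')
for d in ctrl.spot_point('wrist','eye0'): print(d['score'],towld(p,d['xyz']))
plan([])
im,p=look('side','s25')
c=cv2.resize(im[130:330,200:440],None,fx=3,fy=3,interpolation=cv2.INTER_CUBIC);cv2.imwrite('pics/s25c.png',c[:,:,::-1])
for n in ('pin1',):
  for d in ctrl.spot_point('side',n): print(n,d['score'],towld(p,d['xyz']))
im,p=look('top','t25')
for n in ('pin1',):
  for d in ctrl.spot_point('top',n): print(n,d['score'],towld(p,d['xyz']))
c=cv2.resize(im[140:190,260:360],None,fx=6,fy=6,interpolation=cv2.INTER_CUBIC);cv2.imwrite('pics/t25c.png',c[:,:,::-1])
```

```text
0.89 [0.46509059 0.05551591 0.0511741 ]
0.67 [ 0.45810077 -0.06369985  0.05299228]
0.62 [ 0.57797814 -0.07148418  0.05551456]
t 56.3 P [ 0.5209 -0.0072  0.2051] yaw 85.51 tilt 0.0018 q7 1.33 F [-0.  -0.3 -0.7] w 78.5
pin1 0.82 [0.69699793 0.04251881 0.0076141 ]
pin1 0.6 [0.70044445 0.08776248 0.01536596]
pin1 0.56 [ 0.70631132 -0.05535092  0.0113432 ]
pin1 0.54 [ 0.6994656  -0.0043319   0.00969533]
pin1 0.64 [ 0.70387954 -0.00773406  0.00929435]
pin1 0.55 [ 0.70352311 -0.05151828  0.01203379]
pin1 0.5 [0.69700778 0.03809173 0.01132309]
pin1 0.43 [0.69909888 0.08605057 0.01321976]
```

View pics/w25.png

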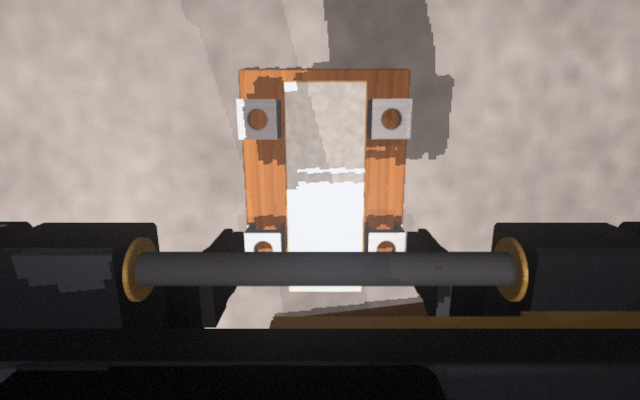

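View pics/s25c.png

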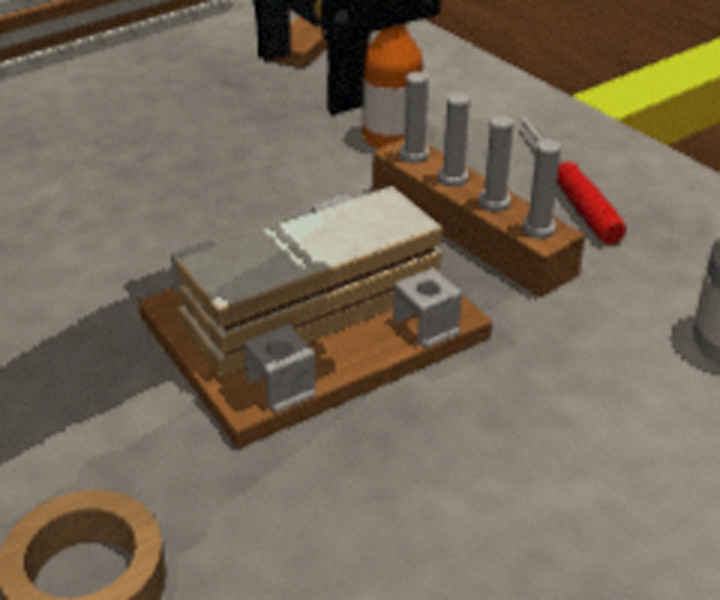

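View pics/t25c.png

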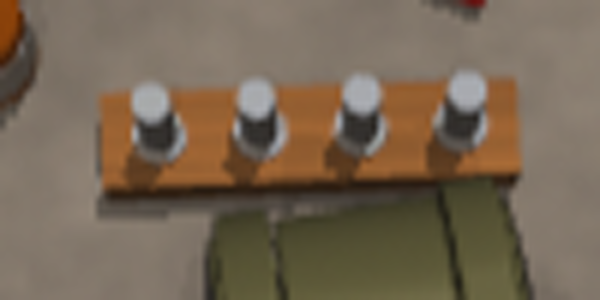

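Run:
```python
from h import *
p=ctrl.camera_params('top')
print(unproj(p,[[285.2,157],[302.7,156.5],[320.2,155.7],[337.8,155]],.116))
p=ctrl.camera_params('wrist')
print(unproj(p,[[258,118],[391,118],[264,247],[387,246.5]],.052))
plan([(0.521,-0.09,0.25,0),(0.70,-0.065,0.25,0)])
```

```text
[[ 0.69645751  0.08633476  0.116     ]
 [ 0.69866995  0.03877275  0.116     ]
 [ 0.70171895 -0.00882363  0.116     ]
 [ 0.70449778 -0.05674974  0.116     ]]
[[ 0.45684477 -0.05951271  0.052     ]
 [ 0.46570853  0.05498169  0.052     ]
 [ 0.57502428 -0.06829205  0.052     ]
 [ 0.58346364  0.04731068  0.052     ]]
t 56.5 P [ 0.5214 -0.0072  0.2056] yaw 85.51 tilt 0.0007 q7 1.33 F [ 0.1  0.7 -0.1] w 78.3
  9 turn rows of ax=0.1658
  2 rows of [-2.22, -0.02, 4.14]
  4 rows of [0.00, 4.47, -0.62]
```

>>> step_arm(increments=[0,0,0,0.1658,0,0,0,0,0,0.1658,0,0,0,0,0,0.1658,0,0,0,0,0,0.1658,0,0,0,0,0,0.1658,0,0,0,0,0,0.1658,0,0,0,0,0,0.1658,0,0,0,0,0,0.1658,0,0,0,0,0,0.1658,0,0,-2.2,0,4.1,0,0,0,-2.2,0,4.1,0,0,0,0,0,0,0,0,0])

```text
time: 58.0
position: [0.5222, -0.0937, 0.2512]
tool_rot: [1.214, 1.203, -1.213]
ft_force: [0.9, 0.7, -1.0]
grip_width: 0.901
```

>>> step_arm(increments=[0,0,0,0,0,0,0,0,0,0,0,0,0,0,0,0,0,0], fingers=50)

```text
time: 58.38
position: [0.5214, -0.0881, 0.2496]
tool_rot: [1.208, 1.211, -1.208]
ft_force: [-0.3, 0.5, 0.0]
grip_width: 0.642
```

Run:
```python
from h import *
im,p=look('wrist','w26')
np.save('p26.npy',p,allow_pickle=True)
for d in ctrl.spot_point('wrist','eye0'): print(d['score'],towld(p,d['xyz']))
plan([(0.70,-0.065,0.25,0)])
```

```text
0.95 [ 0.57839388 -0.06979395  0.05670142]
0.93 [0.58393403 0.04650476 0.05285348]
0.79 [0.46550088 0.05655362 0.05184325]
0.76 [ 0.45886716 -0.06449183  0.05150999]
t 58.48 P [ 0.5214 -0.0886  0.2498] yaw 0.07 tilt 0.0004 q7 0.05 F [-0.3  0.1 -0.8] w 49.2
  1 turn rows of ax=0.0013
  4 rows of [-0.01, 4.46, -0.59]
```

View pics/w26.png

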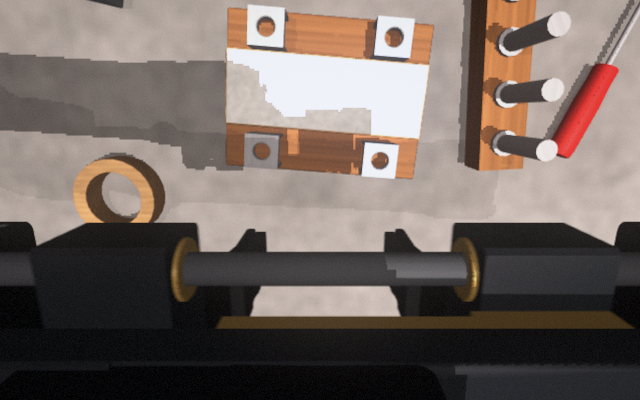

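Run:
```python
import cv2,numpy as np
im=cv2.imread('pics/w26.png')
t=[]
for (u,v) in [(266,27),(395,38),(262,151),(380,160)]:
    c=im[max(0,v-20):v+20,u-20:u+20]
    if c.shape[0]<40: c=cv2.copyMakeBorder(c,40-c.shape[0],0,0,0,cv2.BORDER_CONSTANT)
    t.append(cv2.resize(c,(390,290) if 0 else (290,290),interpolation=cv2.INTER_CUBIC))
o=np.vstack([np.hstack(t[:2]),np.hstack(t[2:])]); 
for i in range(0,580,29):
    cv2.line(o,(i,0),(i,579),(0,255,0) if i%290==145 else (60,120,60),1); cv2.line(o,(0,i),(579,i),(0,255,0) if i%290==145 else (60,120,60),1)
cv2.imwrite('pics/holes.png',o)
```

```text
(no output)
```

View pics/holes.png

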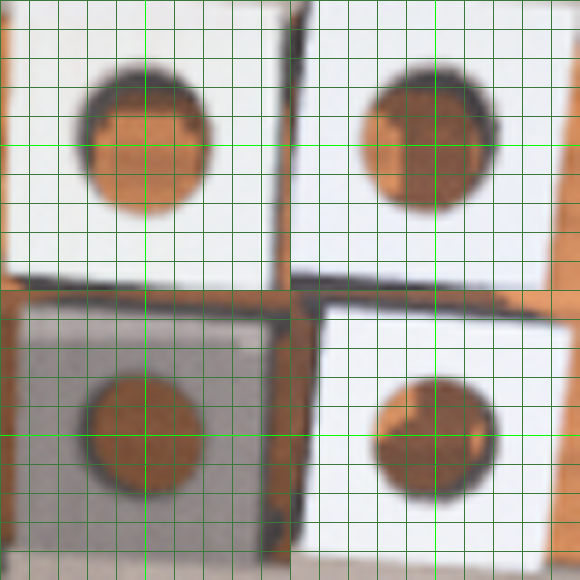

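```bash
cat > fitc.py <<'E'
import numpy as np
from h import *
from scipy.optimize import least_squares
E4=np.array([[-60,58],[60,58],[-60,-58],[60,-58]])/1000.
def fit(p,uv,z=.052):
    w=unproj(p,uv,z)[:,:2]
    def f(x):
        c,s=np.cos(x[2]),np.sin(x[2]); return ((E4@np.array([[c,s],[-s,c]])+x[:2])-w).ravel()
    r=least_squares(f,[.521,-.008,-.08]); return r.x,w,r.fun.reshape(-1,2)*1000
def eyes(x):
    c,s=np.cos(x[2]),np.sin(x[2]); return E4@np.array([[c,s],[-s,c]])+x[:2]
E
python3 - <<'E'
from fitc import *
p=np.load('p26.npy',allow_pickle=True).item()
x,w,r=fit(p,[[265.4,25.9],[393.7,36.9],[261.3,150.7],[379.6,160.1]])
print(x[:2],np.degrees(x[2])); print(w); print(r.round(2)); print(eyes(x).round(4))
# scan focal/height consistency
im=cv2.imread('pics/w26.png')
c=cv2.resize(im[0:180,470:600],None,fx=4.4,fy=4.4/1.35*1.0,interpolation=cv2.INTER_CUBIC)
c=cv2.resize(im[0:180,470:600],None,fx=3.3,fy=3.3,interpolation=cv2.INTER_CUBIC); cv2.imwrite('pics/w26p.png',c)
E
```

```text
[ 0.52104938 -0.00748304] -4.284767922339325
[[ 0.46555901  0.05474461]
 [ 0.58501533  0.04561961]
 [ 0.45716921 -0.0606073 ]
 [ 0.57645395 -0.06968908]]
[[-0.01  0.09]
 [ 0.2   0.25]
 [-0.29 -0.23]
 [ 0.09 -0.11]]
[[ 0.4656  0.0548]
 [ 0.5852  0.0459]
 [ 0.4569 -0.0608]
 [ 0.5765 -0.0698]]
```

>>> step_arm(increments=[0,4.45,-0.6,0,0,0,0,4.45,-0.6,0,0,0,0,4.45,-0.6,0,0,0,0,4.45,-0.6,0,0,0,0,0,0,0,0,0,0,0,0,0,0,0,0,0,0,0,0,0])

```text
time: 59.35
position: [0.6988, -0.0657, 0.2508]
tool_rot: [1.209, 1.208, -1.21]
ft_force: [-0.4, -0.0, 0.3]
grip_width: 0.504
```

Run:
```python
from h import *
im,p=look('wrist','w27')
np.save('p27.npy',p,allow_pickle=True)
plan([])
for d in ctrl.spot_point('wrist','pin1'): print(d['score'],towld(p,d['xyz']))
```

```text
t 59.4 P [ 0.6988 -0.0659  0.2509] yaw -0.03 tilt 0.0016 q7 -0.19 F [ 0.1 -0.5 -0.5] w 43.7
0.74 [ 0.70042711 -0.00982962  0.00729991]
0.71 [0.69745927 0.08788148 0.01152753]
0.66 [ 0.70436025 -0.05055364  0.01217786]
0.57 [0.70049084 0.04248296 0.00963449]
```

View pics/w27.png

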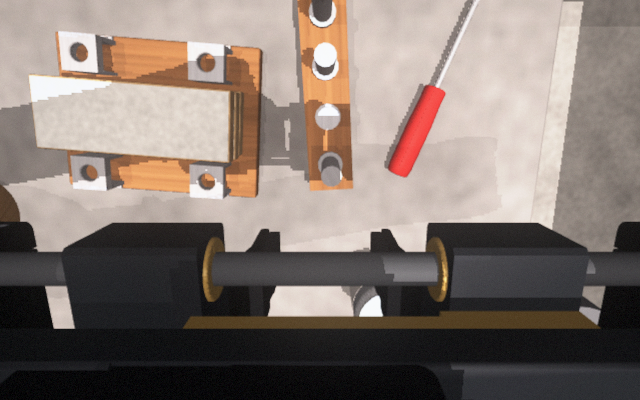

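Run:
```python
from h import *
im=cv2.imread('pics/w27.png')
k=5
c=cv2.resize(im[0:200,280:372],None,fx=k,fy=k,interpolation=cv2.INTER_CUBIC)
for i in range(0,200,10): cv2.line(c,(0,i*k),(459,i*k),(0,180,0),1); cv2.putText(c,str(i),(0,i*k+10),0,.35,(255,0,0),1)
for i in range(0,92,10): cv2.line(c,(i*k,0),(i*k,999),(0,180,0),1)
cv2.imwrite('pics/w27c1.png',c[:500]);cv2.imwrite('pics/w27c2.png',c[480:])
p=np.load('p27.npy',allow_pickle=True).item()
for y,x in ((.0885,.6975),(.041,.6995),(-.007,.7015),(-.0545,.704)): print(proj(p,[x,y,.116]),proj(p,[x,y,.046]))
```

```text
[[323.19136665 -10.33583227]] [[323.58080679  14.33537932]]
[[325.77771351  57.39361885]] [[325.64703917  67.96512229]]
[[328.1575628  120.39358052]] [[327.57951382 118.66771389]]
[[330.94875976 177.96896744]] [[329.87544051 165.71027683]]
```

View pics/w27c1.png

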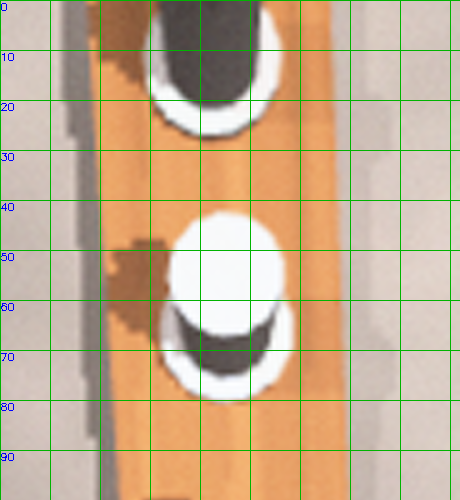

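View pics/w27c2.png

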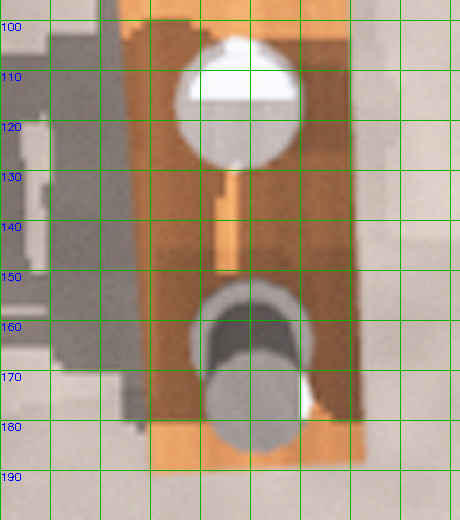

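Run:
```python
from h import *
p=np.load('p27.npy',allow_pickle=True).item()
print(unproj(p,[[322.6,13.3],[325.5,66.4],[327.7,116.6],[330.3,164.3]],.046)); print(unproj(p,[[325.3,54.8],[331,176.3]],.116))
plan([(.7013,-.0075,.15,0),(.7013,-.0075,.075,0)])
```

```text
[[ 0.69657998  0.08938562  0.046     ]
 [ 0.69935556  0.04243223  0.046     ]
 [ 0.70161552 -0.0049796   0.046     ]
 [ 0.70443315 -0.05303136  0.046     ]]
[[ 0.69912519  0.04289381  0.116     ]
 [ 0.70403631 -0.05307018  0.116     ]]
t 59.45 P [ 0.6989 -0.066   0.251 ] yaw -0.04 tilt 0.0017 q7 -0.19 F [ 0.7 -0.3 -0.1] w 43.8
  3 rows of [3.37, 0.08, -1.95]
  2 rows of [3.75, 0.00, 0.00]
```

Run:
```python
from h import *
plan([(.7042,-.053,.14,0),(.7042,-.053,.064,0)])
```

```text
t 59.45 P [ 0.6989 -0.066   0.251 ] yaw -0.04 tilt 0.0017 q7 -0.19 F [ 0.7 -0.3 -0.1] w 43.8
  2 rows of [5.55, 0.26, -0.65]
  2 rows of [3.80, 0.00, 0.00]
```

>>> step_arm(increments=[5.55,0.27,-0.65,0,0,0,5.55,0.27,-0.65,0,0,0,0,0,0,0,0,0,0,0,0,0,0,0])

```text
time: 59.95
position: [0.7059, -0.0528, 0.1417]
tool_rot: [1.211, 1.206, -1.208]
ft_force: [0.6, 0.2, -0.9]
grip_width: 0.499
```

Run:
```python
from h import *
plan([(.7042,-.053,.064,0)])
```

```text
t 59.95 P [ 0.7059 -0.0528  0.1417] yaw -0.04 tilt 0.0031 q7 -0.24 F [ 0.6  0.2 -0.9] w 43.4
  2 rows of [3.89, -0.09, 0.01]
```

>>> step_arm(increments=[4,0,0,0,0,0,2.7,0,0,0,0,0,1,0,0,0,0,0,0,0,0,0,0,0,0,0,0,0,0,0,0,0,0,0,0,0])

```text
time: 60.7
position: [0.7058, -0.0523, 0.0636]
tool_rot: [1.21, 1.207, -1.208]
ft_force: [0.4, -0.2, 0.2]
grip_width: 0.502
```

Run:
```python
from h import *
plan([(.7042,-.053,.064,0)])
im,p=look('wrist','w28')
```

```text
t 60.7 P [ 0.7058 -0.0523  0.0636] yaw -0.01 tilt 0.0023 q7 -0.27 F [ 0.4 -0.2  0.2] w 43.7
  1 rows of [-0.04, -0.16, 0.07]
```

View pics/w28.png

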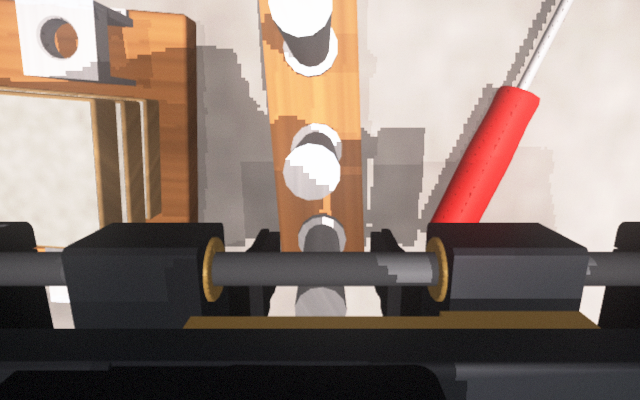

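>>> step_arm(increments=[0,-0.15,0.05,0,0,0,0,0,0,0,0,0])

```text
time: 61.0
position: [0.7033, -0.0529, 0.0621]
tool_rot: [1.209, 1.209, -1.209]
ft_force: [-0.4, 0.4, -0.1]
grip_width: 0.499
```

>>> step_arm(increments=[0,0,0,0,0,0,0,0,0,0,0,0,0,0,0,0,0,0,0,0,0,0,0,0,0,0,0,0,0,0], fingers=5, force=40)

```text
time: 61.62
position: [0.7035, -0.0528, 0.0619]
tool_rot: [1.209, 1.209, -1.209]
ft_force: [1.2, -0.6, -1.0]
grip_width: 0.2
```

Run:
```python
from h import *
plan([])
im,p=look('wrist','w29')
```

```text
t 61.62 P [ 0.7035 -0.0528  0.0619] yaw 0.0 tilt 0.0002 q7 -0.27 F [ 1.2 -0.6 -1. ] w 17.4
```

View pics/w29.png

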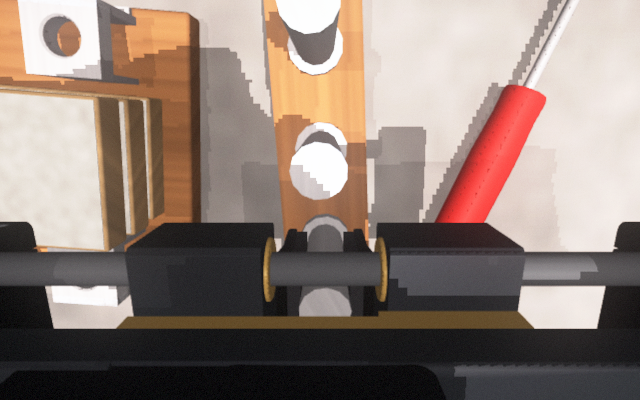

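Run:
```python
from h import *
p=ctrl.camera_params('wrist'); P=st()[1]
print(proj(p,[P[0],P[1],.116]),proj(p,[P[0],P[1],.046]))
plan([(.7035,-.0528,.152,None),(.576,-.0695,.152,0),(.576,-.0695,.108,0)])
```

```text
[[324.24293325 311.43433163]] [[324.59485643 239.61331924]]
t 61.67 P [ 0.7035 -0.0528  0.062 ] yaw -0.0 tilt 0.0002 q7 -0.27 F [0.9 0.8 0.3] w 17.5
  2 rows of [-4.50, -0.00, 0.00]
  3 rows of [0.00, -4.25, 0.56]
  1 rows of [4.40, 0.00, 0.00]
```

>>> step_arm(increments=[-2,0,0,0,0,0,-4,0,0,0,0,0,-3,0,0,0,0,0,0,-4.25,0.56,0,0,0,0,-4.25,0.56,0,0,0,0,-4.25,0.56,0,0,0,0,0,0,0,0,0,4,0,0,0,0,0,0,0,0,0,0,0,0,0,0,0,0,0])

```text
time: 62.92
position: [0.5771, -0.069, 0.1134]
tool_rot: [1.21, 1.209, -1.207]
ft_force: [-0.4, -0.5, -0.5]
grip_width: 0.199
```

Run:
```python
from h import *
plan([(.576,-.0695,.105,0)])
im,p=look('wrist','w30')
im,p=look('side','s30')
c=cv2.resize(im[150:290,250:430],None,fx=4.4,fy=4.2,interpolation=cv2.INTER_CUBIC);cv2.imwrite('pics/s30c.png',c[:,:,::-1])
for nm,X in (('eye1',[.5765,-.0698,.052]),('foot',list(st()[1][:2])+[st()[1][2]-.052])): print(nm,proj(p,X))
```

```text
t 62.92 P [ 0.5771 -0.069   0.1134] yaw 0.04 tilt 0.0016 q7 -0.17 F [-0.4 -0.5 -0.5] w 17.3
  1 rows of [0.84, -0.11, 0.05]
eye1 [[342.3717719  225.73444491]]
foot [[342.71029687 221.7908788 ]]
```

View pics/w30.png

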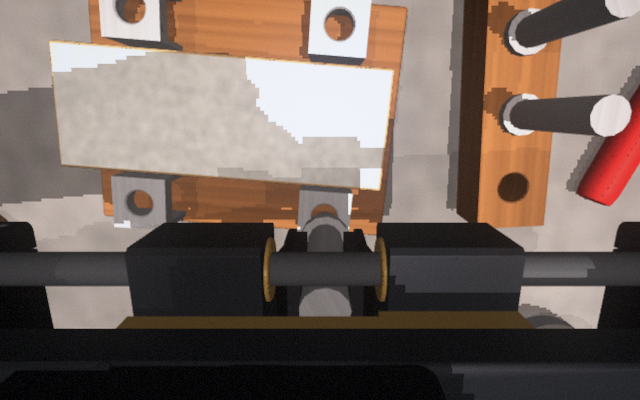

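View pics/s30c.png

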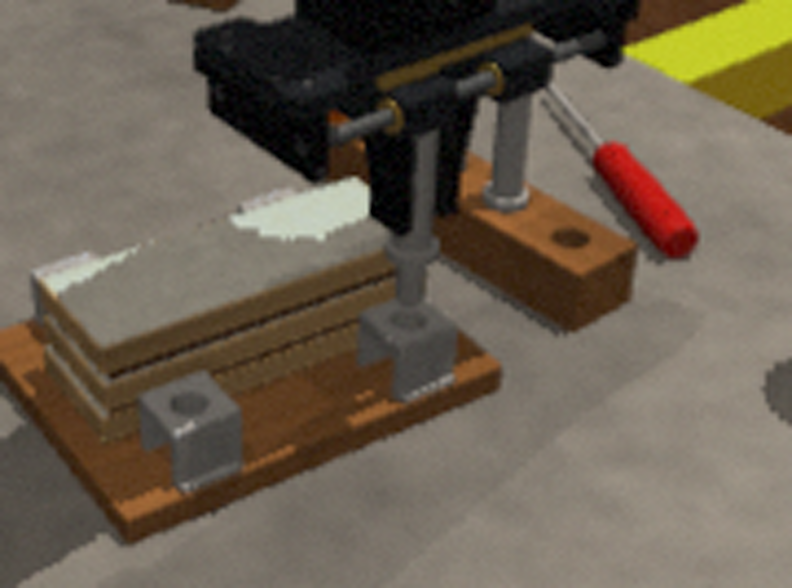

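>>> step_arm(increments=[0,0,0,0,0,0,0,0,0,0,0,0])

```text
time: 63.28
position: [0.5763, -0.0696, 0.1125]
tool_rot: [1.209, 1.208, -1.209]
ft_force: [0.2, -1.5, -2.2]
grip_width: 0.2
```

>>> step_arm(increments=[0.6,0,0,0,0,0,0.6,0,0,0,0,0,0,0,0,0,0,0,0,0,0,0,0,0])

```text
time: 63.78
position: [0.5759, -0.0695, 0.0999]
tool_rot: [1.209, 1.209, -1.209]
ft_force: [0.4, -0.7, -0.5]
grip_width: 0.197
```

>>> step_arm(increments=[0.8,0,0,0,0,0,0.8,0,0,0,0,0,0,0,0,0,0,0,0,0,0,0,0,0])

```text
time: 64.28
position: [0.5759, -0.0695, 0.0839]
tool_rot: [1.209, 1.209, -1.209]
ft_force: [-0.6, 1.1, -1.2]
grip_width: 0.197
```

>>> step_arm(increments=[0.6,0,0,0,0,0,0.3,0,0,0,0,0,0,0,0,0,0,0,0,0,0,0,0,0])

```text
time: 64.78
position: [0.576, -0.0696, 0.075]
tool_rot: [1.209, 1.209, -1.209]
ft_force: [0.6, -0.6, -1.7]
grip_width: 0.195
```

>>> step_arm(increments=[0.1,0,0,0,0,0,0.1,0,0,0,0,0,0,0,0,0,0,0])

```text
time: 65.15
position: [0.5762, -0.0696, 0.0739]
tool_rot: [1.209, 1.209, -1.209]
ft_force: [-1.6, -0.6, 5.6]
grip_width: 0.199
```

>>> step_arm(increments=[0,0,0,0,0,0,0,0,0,0,0,0,0,0,0,0,0,0,-3,0,0,0,0,0,-5,0,0,0,0,0,0,0,0,0,0,0], fingers=45)

```text
time: 65.9
position: [0.5788, -0.0693, 0.1569]
tool_rot: [1.212, 1.203, -1.204]
ft_force: [-0.3, 0.9, 0.2]
grip_width: 0.449
```

Run:
```python
from h import *
plan([(.7008,-.0048,.152,0),(.7008,-.0048,.062,0)])
im,p=look('side','s31')
c=cv2.resize(im[150:290,250:430],None,fx=4.4,fy=4.2,interpolation=cv2.INTER_CUBIC);cv2.imwrite('pics/s31c.png',c[:,:,::-1])
```

```text
t 65.9 P [ 0.5788 -0.0693  0.1569] yaw 0.0 tilt 0.0074 q7 -0.14 F [-0.3  0.9  0.2] w 39.0
  3 rows of [0.16, 4.07, -2.15]
  2 rows of [4.50, 0.00, 0.00]
```

View pics/s31c.png

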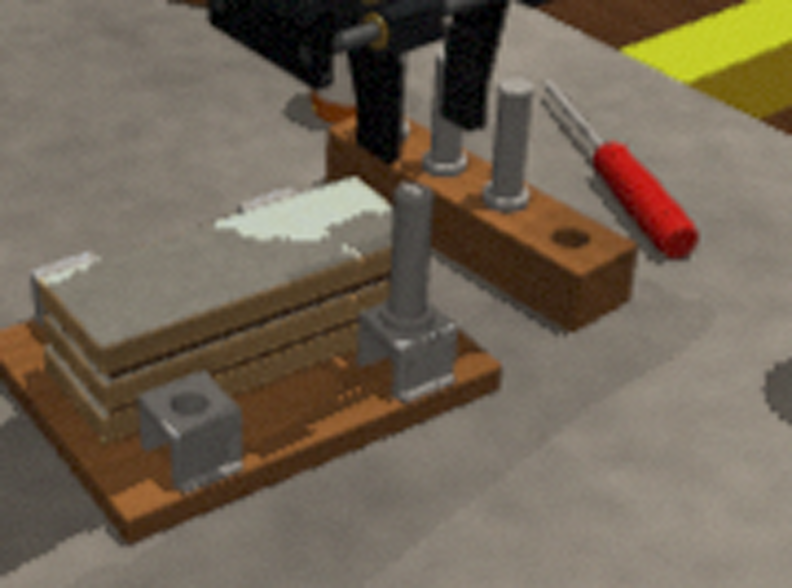

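>>> step_arm(increments=[0,4.15,-2.16,0,0,0,0,4.15,-2.16,0,0,0,0,4.15,-2.16,0,0,0,0,0,0,0,0,0,0,0,0,0,0,0,3,0,0,0,0,0,0,0,0,0,0,0,0,0,0,0,0,0])

```text
time: 66.95
position: [0.7002, -0.0059, 0.1238]
tool_rot: [1.21, 1.208, -1.21]
ft_force: [0.2, 0.7, 1.2]
grip_width: 0.451
```

Run:
```python
from h import *
plan([(.7008,-.0048,.062,0)])
im,p=look('wrist','w31')
P=st()[1]
print(proj(p,[P[0],P[1],.116]),proj(p,[P[0],P[1],.046]))
```

```text
t 66.95 P [ 0.7002 -0.0059  0.1238] yaw -0.06 tilt 0.001 q7 -0.33 F [0.2 0.7 1.2] w 39.2
  1 turn rows of ax=-0.0011
  2 rows of [3.09, 0.03, -0.05]
[[325.43086738 244.37008126]] [[325.34463135 208.09188908]]
```

View pics/w31.png

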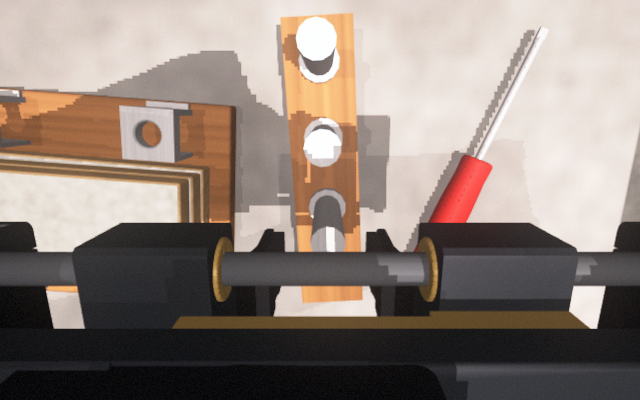

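>>> step_arm(increments=[4,0.05,-0.05,0,0,0,2.15,0,0,0,0,0,0,0,0,0,0,0,0,0,0,0,0,0,0,0,0,0,0,0])

```text
time: 67.62
position: [0.7019, -0.004, 0.0631]
tool_rot: [1.21, 1.207, -1.207]
ft_force: [-0.6, 0.3, 0.1]
grip_width: 0.451
```

>>> step_arm(increments=[0,0,0,0,0,0,0,0,0,0,0,0,0,0,0,0,0,0,0,0,0,0,0,0,0,0,0,0,0,0], fingers=5, force=40)

```text
time: 68.25
position: [0.7011, -0.0043, 0.0616]
tool_rot: [1.209, 1.209, -1.209]
ft_force: [1.0, 0.4, 0.4]
grip_width: 0.201
```

Run:
```python
from h import *
im,p=look('wrist','w32')
P=st()[1]
print(proj(p,[P[0],P[1],.116]),proj(p,[P[0],P[1],.046]))
c=cv2.resize(im[180:330,260:390],None,fx=5,fy=4,interpolation=cv2.INTER_CUBIC);cv2.imwrite('pics/w32c.png',c[:,:,::-1])
plan([(.7008,-.0048,.152,0),(.4567,-.0605,.152,0)])
```

```text
[[324.31182165 311.97306767]] [[324.62292419 239.82938192]]
t 68.3 P [ 0.7011 -0.0043  0.0617] yaw -0.01 tilt 0.0004 q7 -0.35 F [0.6 0.4 0.6] w 17.0
  2 rows of [-4.52, -0.02, 0.02]
  5 rows of [0.00, -4.88, 1.11]
```

View pics/w32c.png

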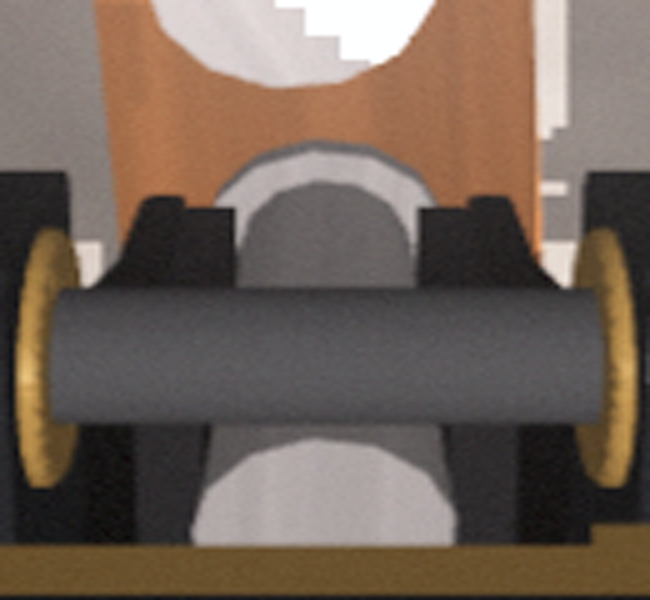

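>>> step_arm(increments=[-2,0,0,0,0,0,-4,0,0,0,0,0,-3,0,0,0,0,0,0,-4.89,1.12,0,0,0,0,-4.89,1.12,0,0,0,0,-4.89,1.12,0,0,0,0,-4.89,1.12,0,0,0,0,-4.89,1.12,0,0,0,0,0,0,0,0,0,3.5,0,0,0,0,0,0,0,0,0,0,0,0,0,0,0,0,0])

```text
time: 69.8
position: [0.4575, -0.0594, 0.1175]
tool_rot: [1.209, 1.21, -1.207]
ft_force: [0.0, 0.1, -2.2]
grip_width: 0.192
```

Run:
```python
from h import *
plan([(.4566,-.0603,.105,0)])
im,p=look('wrist','w33')
for d in ctrl.spot_point('wrist','eye0'): print(d['score'],towld(p,d['xyz']))
np.save('p33.npy',p,allow_pickle=True)
im,p=look('side','s33')
c=cv2.resize(im[150:290,220:400],None,fx=4.4,fy=4.2,interpolation=cv2.INTER_CUBIC);cv2.imwrite('pics/s33c.png',c[:,:,::-1])
```

```text
t 69.8 P [ 0.4575 -0.0594  0.1175] yaw 0.09 tilt 0.0014 q7 0.04 F [ 0.   0.1 -2.2] w 16.7
  1 turn rows of ax=0.0016
  1 rows of [1.25, -0.09, 0.09]
0.91 [0.46667932 0.05485218 0.05196943]
0.86 [0.58620584 0.04487892 0.05242228]
0.57 [ 0.45888521 -0.0622935   0.05313624]
```

View pics/w33.png

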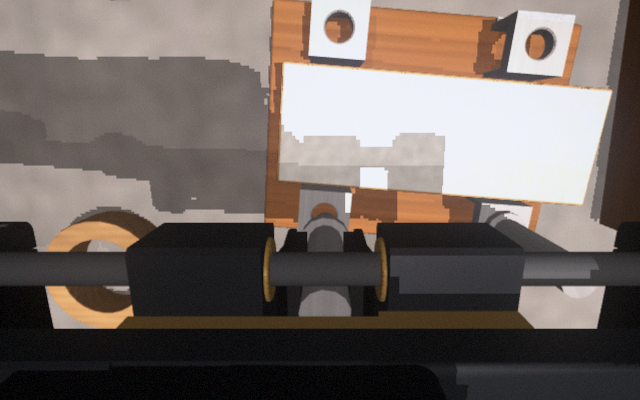

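View pics/s33c.png

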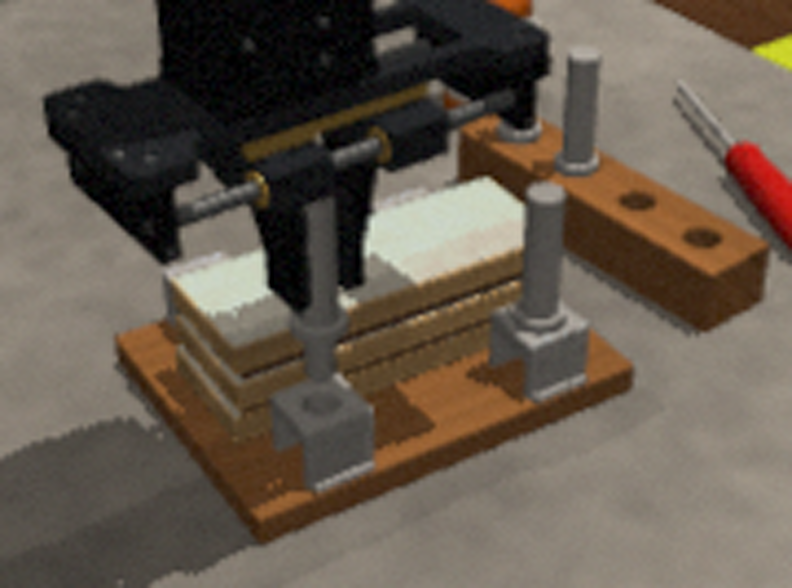

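>>> step_arm(increments=[0.8,0,0,0,0,0,0.8,0,0,0,0,0,0,0,0,0,0,0,0,0,0,0,0,0])

```text
time: 70.45
position: [0.4564, -0.0602, 0.1004]
tool_rot: [1.209, 1.21, -1.209]
ft_force: [-0.3, -0.1, -1.2]
grip_width: 0.196
```

>>> step_arm(increments=[0.8,0,0,0,0,0,0.8,0,0,0,0,0,0.4,0,0,0,0,0,0,0,0,0,0,0])

```text
time: 70.95
position: [0.4561, -0.0601, 0.08]
tool_rot: [1.209, 1.21, -1.209]
ft_force: [0.1, -0.7, -2.0]
grip_width: 0.197
```

>>> step_arm(increments=[0.5,0,0,0,0,0,0.15,0,0,0,0,0,0.1,0,0,0,0,0,0,0,0,0,0,0])

```text
time: 71.45
position: [0.4564, -0.0603, 0.0735]
tool_rot: [1.209, 1.209, -1.21]
ft_force: [-2.9, 0.1, 4.7]
grip_width: 0.197
```

>>> step_arm(increments=[0,0,0,0,0,0,0,0,0,0,0,0,0,0,0,0,0,0,-3,0,0,0,0,0,-5,0,0,0,0,0,0,4.85,-2.06,0,0,0,0,4.85,-2.06,0,0,0,0,4.85,-2.06,0,0,0,0,4.85,-2.06,0,0,0,0,4.85,-2.06,0,0,0,0,0,0,0,0,0,3,0,0,0,0,0], fingers=45)

```text
time: 72.95
position: [0.7005, 0.0439, 0.1244]
tool_rot: [1.211, 1.208, -1.206]
ft_force: [0.1, 0.2, 0.0]
grip_width: 0.449
```

>>> step_arm(increments=[0,0,0,0,0,0,0,0,0,0,0,0])

```text
time: 73.2
position: [0.6989, 0.042, 0.1239]
tool_rot: [1.21, 1.208, -1.21]
ft_force: [-0.4, -0.2, 1.2]
grip_width: 0.446
```

Run:
```python
from h import *
plan([(.6988,.0427,.062,0)])
im,p=look('wrist','w34')
P=st()[1]
print(proj(p,[P[0],P[1],.116]),proj(p,[P[0],P[1],.046]))
im,p=look('side','s34')
c=cv2.resize(im[150:290,220:400],None,fx=4.4,fy=4.2,interpolation=cv2.INTER_CUBIC);cv2.imwrite('pics/s34c.png',c[:,:,::-1])
```

```text
t 73.2 P [0.6989 0.042  0.1239] yaw -0.05 tilt 0.0007 q7 -0.43 F [-0.4 -0.2  1.2] w 38.8
  2 rows of [3.10, -0.01, -0.03]
[[325.2712863  244.74325779]] [[325.21529931 208.41314553]]
```

View pics/w34.png

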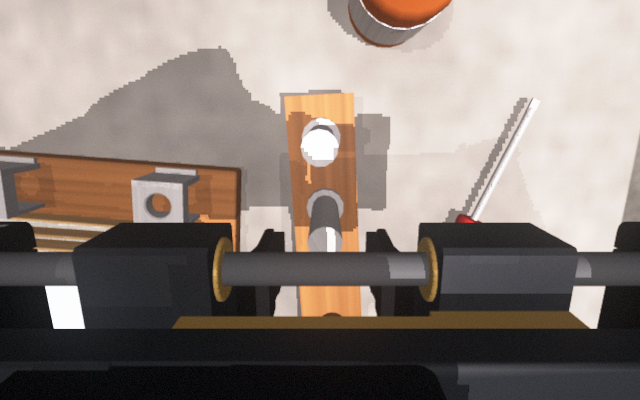

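View pics/s34c.png

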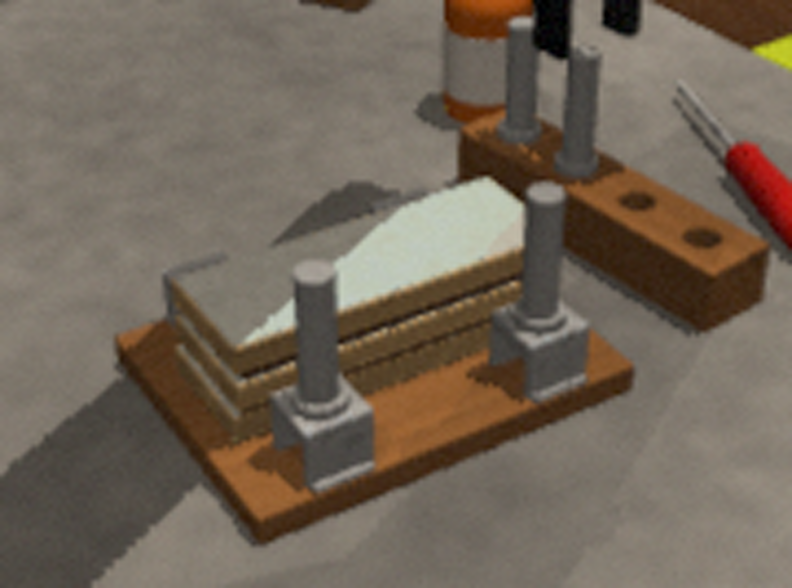

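Both pins are home. Pin B is aligned (collar near (325,207)). Descend and grip.

>>> step_arm(increments=[4,0,-0.05,0,0,0,2.15,0,0,0,0,0,0,0,0,0,0,0,0,0,0,0,0,0,0,0,0,0,0,0])

```text
time: 73.92
position: [0.6999, 0.0435, 0.0631]
tool_rot: [1.211, 1.208, -1.207]
ft_force: [-0.4, 0.1, -0.5]
grip_width: 0.452
```

>>> step_arm(increments=[0,0,0,0,0,0,0,0,0,0,0,0,0,0,0,0,0,0,0,0,0,0,0,0,0,0,0,0,0,0], fingers=5, force=40)

```text
time: 74.55
position: [0.699, 0.0432, 0.0616]
tool_rot: [1.209, 1.209, -1.209]
ft_force: [-0.6, 0.0, 1.2]
grip_width: 0.196
```

Run:
```python
from h import *
im,p=look('wrist','w35')
c=cv2.resize(im[180:330,260:390],None,fx=5,fy=4,interpolation=cv2.INTER_CUBIC);cv2.imwrite('pics/w35c.png',c[:,:,::-1])
plan([(.5848,.0462,.152,0)])
```

```text
t 74.6 P [0.699  0.0432 0.0616] yaw -0.0 tilt 0.0002 q7 -0.46 F [0.4 0.2 0.6] w 17.2
  3 rows of [-3.01, -3.81, -0.10]
```

View pics/w35c.png

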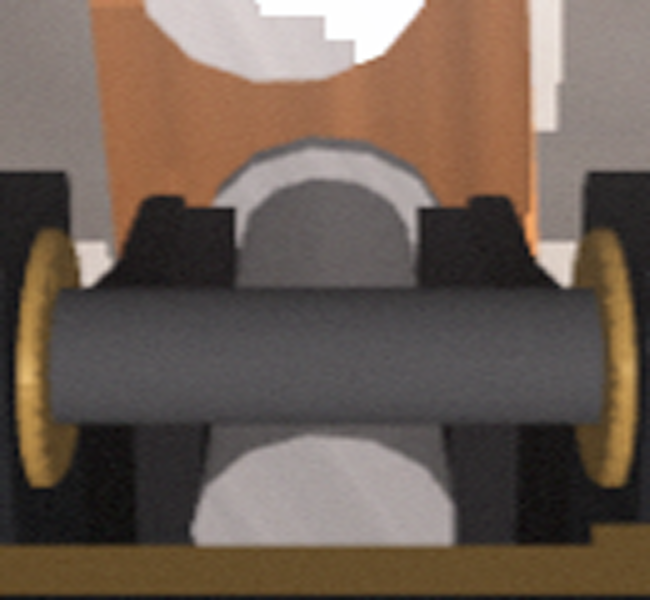

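>>> step_arm(increments=[-2,0,0,0,0,0,-4,0,0,0,0,0,-3,0,0,0,0,0,0,-3.81,-0.1,0,0,0,0,-3.81,-0.1,0,0,0,0,-3.81,-0.1,0,0,0,0,0,0,0,0,0,3.5,0,0,0,0,0,0,0,0,0,0,0,0,0,0,0,0,0])

```text
time: 75.85
position: [0.5857, 0.0466, 0.1177]
tool_rot: [1.21, 1.209, -1.208]
ft_force: [0.3, -0.1, -2.1]
grip_width: 0.199
```

Run:
```python
from h import *
plan([(.5847,.0464,.105,0)])
im,p=look('wrist','w36')
```

```text
t 75.85 P [0.5857 0.0466 0.1177] yaw 0.01 tilt 0.0015 q7 -0.44 F [ 0.3 -0.1 -2.1] w 17.4
  1 rows of [1.27, -0.10, 0.02]
```

View pics/w36.png

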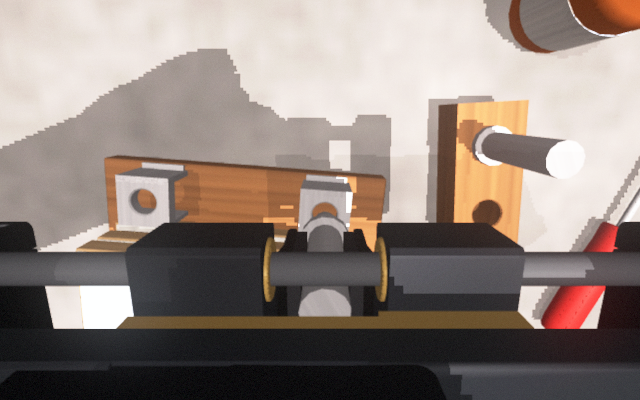

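>>> step_arm(increments=[0.8,0,0,0,0,0,0.8,0,0,0,0,0,0,0,0,0,0,0,0,0,0,0,0,0])

```text
time: 76.4
position: [0.5846, 0.0463, 0.1005]
tool_rot: [1.209, 1.209, -1.209]
ft_force: [-0.7, -0.1, -1.5]
grip_width: 0.196
```

>>> step_arm(increments=[0.6,0,0,0,0,0,0,0,0,0,0,0])

```text
time: 76.65
position: [0.5842, 0.0461, 0.0939]
tool_rot: [1.209, 1.21, -1.21]
ft_force: [0.1, -0.4, -1.8]
grip_width: 0.198
```

>>> step_arm(increments=[0.8,0,0,0,0,0,0.8,0,0,0,0,0,0.3,0,0,0,0,0,0.15,0,0,0,0,0,0,0,0,0,0,0])

```text
time: 77.28
position: [0.5847, 0.0463, 0.074]
tool_rot: [1.209, 1.209, -1.209]
ft_force: [-0.0, 0.6, -2.0]
grip_width: 0.199
```

>>> step_arm(increments=[0.1,0,0,0,0,0,0,0,0,0,0,0])

```text
time: 77.53
position: [0.5849, 0.0463, 0.0736]
tool_rot: [1.209, 1.209, -1.209]
ft_force: [-0.7, 0.8, 2.8]
grip_width: 0.196
```

>>> step_arm(increments=[0,0,0,0,0,0,0,0,0,0,0,0,0,0,0,0,0,0,-3,0,0,0,0,0,-5,0,0,0,0,0,0,3.71,-1.46,0,0,0,0,3.71,-1.46,0,0,0,0,3.71,-1.46,0,0,0,0,0,0,0,0,0,3,0,0,0,0,0,0,0,0,0,0,0,0,0,0,0,0,0], fingers=45)

```text
time: 79.03
position: [0.6958, 0.0896, 0.1239]
tool_rot: [1.21, 1.208, -1.209]
ft_force: [0.2, 0.3, 0.6]
grip_width: 0.448
```

Run:
```python
from h import *
plan([(.6961,.09,.062,0)])
im,p=look('wrist','w37')
P=st()[1]
print(proj(p,[P[0],P[1],.116]),proj(p,[P[0],P[1],.046]))
```

```text
t 79.03 P [0.6958 0.0896 0.1239] yaw -0.02 tilt 0.0005 q7 -0.51 F [0.2 0.3 0.6] w 39.0
  2 rows of [3.09, 0.01, -0.02]
[[325.26485983 244.76207167]] [[325.22571358 208.43770459]]
```

View pics/w37.png

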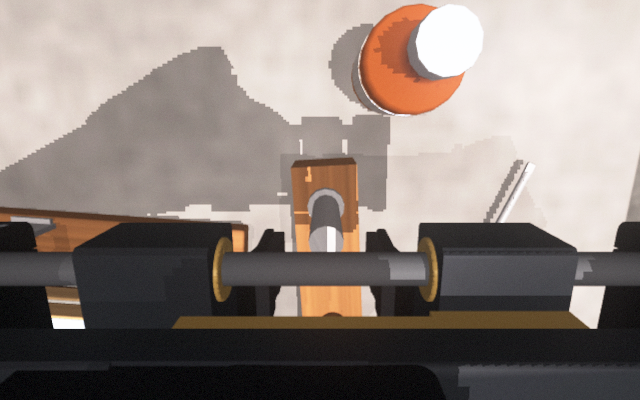

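>>> step_arm(increments=[4,0,0,0,0,0,2.15,0,0,0,0,0,0,0,0,0,0,0,0,0,0,0,0,0,0,0,0,0,0,0])

```text
time: 79.7
position: [0.6968, 0.0904, 0.0631]
tool_rot: [1.211, 1.208, -1.207]
ft_force: [0.5, 0.1, 0.4]
grip_width: 0.446
```

>>> step_arm(increments=[0,0,0,0,0,0,0,0,0,0,0,0,0,0,0,0,0,0,0,0,0,0,0,0,0,0,0,0,0,0], fingers=5, force=40)

```text
time: 80.32
position: [0.6961, 0.09, 0.0616]
tool_rot: [1.209, 1.209, -1.209]
ft_force: [-0.3, 0.6, -0.5]
grip_width: 0.199
```

Run:
```python
from h import *
im,p=look('wrist','w38')
c=cv2.resize(im[180:330,260:390],None,fx=5,fy=4,interpolation=cv2.INTER_CUBIC);cv2.imwrite('pics/w38c.png',c[:,:,::-1])
plan([(.6961,.09,.152,0),(.4651,.0554,.152,0)])
```

```text
t 80.38 P [0.696  0.09   0.0616] yaw -0.0 tilt 0.0002 q7 -0.53 F [-0.3 -0.2  0.5] w 17.1
  2 rows of [-4.52, 0.00, 0.00]
  5 rows of [0.00, -4.62, 0.69]
```

View pics/w38c.png

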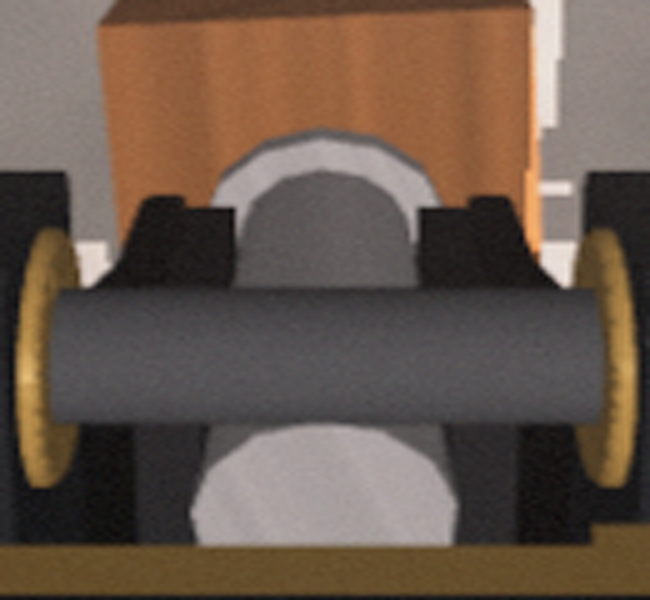

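>>> step_arm(increments=[-2,0,0,0,0,0,-4,0,0,0,0,0,-5,0,0,0,0,0,-2,-4.62,0.72,0,0,0,0,-4.62,0.72,0,0,0,0,-4.62,0.72,0,0,0,0,-4.62,0.72,0,0,0,0,-4.62,0.72,0,0,0,4,0,0,0,0,0,3.5,0,0,0,0,0,0,0,0,0,0,0,0,0,0,0,0,0])

```text
time: 81.88
position: [0.4666, 0.0552, 0.1181]
tool_rot: [1.209, 1.21, -1.206]
ft_force: [0.4, -0.9, -0.7]
grip_width: 0.197
```

Run:
```python
from h import *
plan([(.4651,.0542,.105,0)])
im,p=look('wrist','w39')
im,p=look('side','s39')
c=cv2.resize(im[130:290,220:400],None,fx=4.4,fy=3.7,interpolation=cv2.INTER_CUBIC);cv2.imwrite('pics/s39c.png',c[:,:,::-1])
```

```text
t 81.88 P [0.4666 0.0552 0.1181] yaw 0.1 tilt 0.0017 q7 -0.29 F [ 0.4 -0.9 -0.7] w 17.1
  1 turn rows of ax=0.0017
  1 rows of [1.31, -0.15, 0.10]
```

View pics/w39.png

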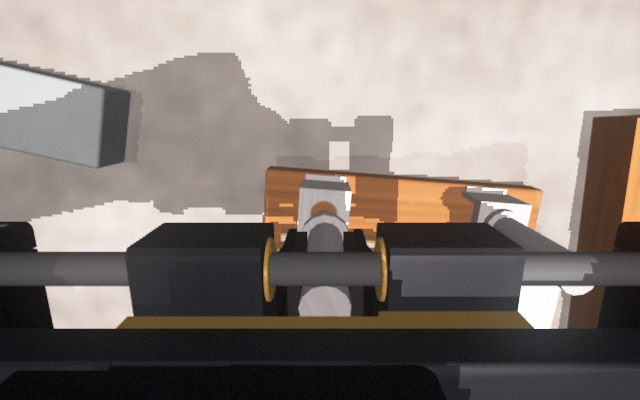

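View pics/s39c.png

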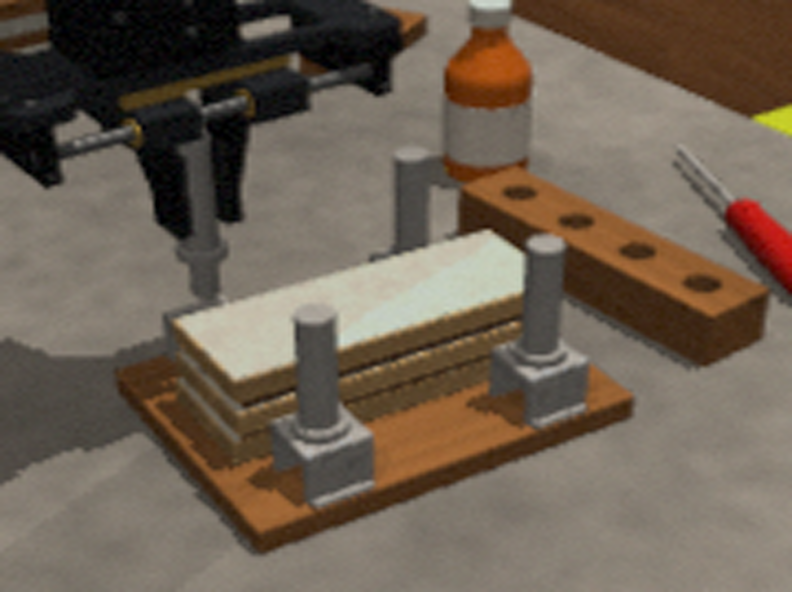

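>>> step_arm(increments=[0,0,0,0,0,0,0.8,0,0,0,0,0,0.5,0,0,0,0,0,0,0,0,0,0,0])

```text
time: 82.48
position: [0.4653, 0.0543, 0.1031]
tool_rot: [1.209, 1.211, -1.209]
ft_force: [-0.3, -0.9, -0.7]
grip_width: 0.199
```

>>> step_arm(increments=[0.6,0,0,0,0,0,0,0,0,0,0,0])

```text
time: 82.72
position: [0.4655, 0.0541, 0.0973]
tool_rot: [1.209, 1.21, -1.209]
ft_force: [0.0, -0.7, -1.7]
grip_width: 0.2
```

>>> step_arm(increments=[0.8,0,0,0,0,0,0.8,0,0,0,0,0,0.4,0,0,0,0,0,0,0,0,0,0,0])

```text
time: 83.22
position: [0.4655, 0.0543, 0.0774]
tool_rot: [1.209, 1.21, -1.209]
ft_force: [-0.4, -0.8, -1.4]
grip_width: 0.198
```

>>> step_arm(increments=[0.25,0,0,0,0,0,0.15,0,0,0,0,0,0,0,0,0,0,0])

```text
time: 83.6
position: [0.4659, 0.0542, 0.0738]
tool_rot: [1.209, 1.209, -1.209]
ft_force: [-0.7, 0.7, -1.5]
grip_width: 0.202
```

>>> step_arm(increments=[0.1,0,0,0,0,0,0,0,0,0,0,0])

```text
time: 83.85
position: [0.4661, 0.0542, 0.0735]
tool_rot: [1.209, 1.209, -1.209]
ft_force: [-2.0, 0.4, 5.6]
grip_width: 0.2
```

>>> step_arm(increments=[0,0,0,0,0,0,0,0,0,0,0,0,0,0,0,0,0,0,-3,0,0,0,0,0,-5,0,0,0,0,0,-5,0,0,0,0,0,-3,0,4,0,0,0,0,0,5,0,0,0,0,3,5,0,0,0,0,2,0,0,0,0,0,0,0,0,0,0], fingers=45)

```text
time: 85.22
position: [0.5164, -0.0856, 0.2322]
tool_rot: [1.212, 1.213, -1.207]
ft_force: [0.1, 0.8, 0.1]
grip_width: 0.454
```

Run:
```python
from h import *
plan([])
im,p=look('wrist','w40')
im,p=look('side','s40')
c=cv2.resize(im[140:300,220:400],None,fx=4.4,fy=3.7,interpolation=cv2.INTER_CUBIC);cv2.imwrite('pics/s40c.png',c[:,:,::-1])
im,p=look('top','t40')
for d in ctrl.silhouettes('top','board1'): print(d['score'],rect(p,d['pixels'],.078))
```

```text
t 85.22 P [ 0.5164 -0.0856  0.2322] yaw 0.04 tilt 0.0045 q7 -0.02 F [0.1 0.8 0.1] w 39.5
0.76 (array([ 0.52264777, -0.01033707]), 177.57363891601562, 65.53887176513672, -4.473945617675781)
```

View pics/w40.png

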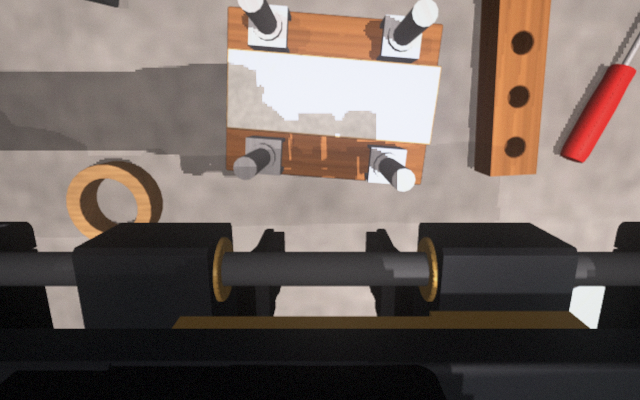

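View pics/s40c.png

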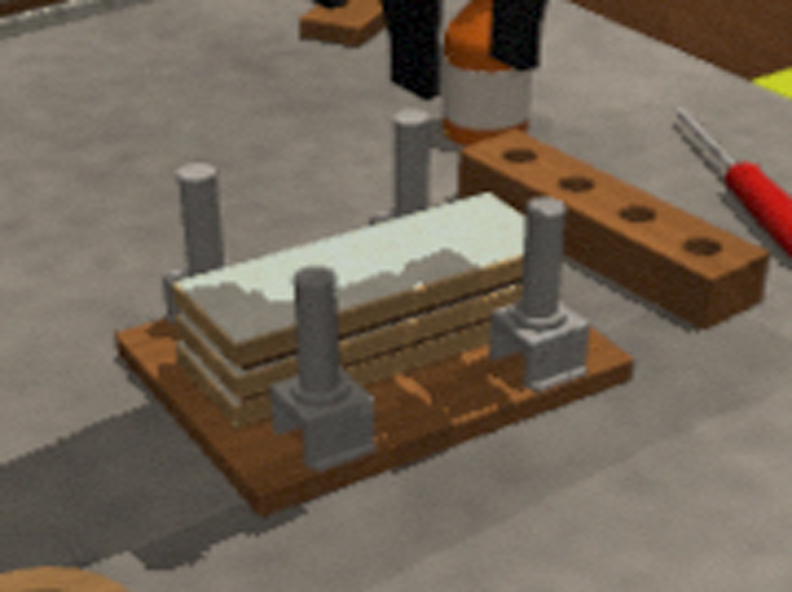

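>>> step_arm(increments=[-3,0,0,0,0,0,0,0,0,0,0,0,0,0,0,0,0,0])

```text
time: 85.8
position: [0.5154, -0.0857, 0.2627]
tool_rot: [1.207, 1.208, -1.21]
ft_force: [0.0, -1.0, 0.0]
grip_width: 0.452
```

Run:
```python
from h import *
im,p=look('side','s41'); plan([])
print(ctrl.close_job())
```

```text
t 85.85 P [ 0.5152 -0.0857  0.2623] yaw 0.03 tilt 0.0016 q7 -0.0 F [-0.3 -0.1 -0.1] w 39.2
the job is handed in; nothing more can be done
None
```

I built the stack on the carrier as sheet, board, sheet, board, put all four pins into the four eyes, and handed the job in at about 86 s. The hand-in gives no verdict, so whether it passed is not confirmed.

- **Knocked sheet:** the upper sheet was knocked about 38 mm aside while I was fetching the last board. I set that board down, picked the sheet up again with a tilted grip, and re-laid it centred before placing the board on top.
- **Stack:** the last pictures show it flat and square. The top camera puts the top board about 3 mm from the carrier centre, along the carrier's y. The wrist pictures taken while placing put it within about 1 mm. That camera read about 2–3 mm low in y throughout, which fits the difference. I last saw the lower board and both sheets while placing the layers, not after the top board went on.
- **Pins:** there is one in each eye. Each went in freely until it met contact at the expected home height, with the collar on the flange (foot about 22 mm above the table).
- **Clearance:** the gripper was clear of everything at hand-in. The glue bottle and the varnish tin were kept clear of. The bottle still showed upright in the last side picture I viewed; the tin was not in that crop.

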